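Make up, lock and log a tool cassette for sterilising

TASK

Make up the sterilising cassette: lay every steel tool that is out on the worktop flat on the bottom of its own cut-out, then lock the kit by setting the finned keeper fully home in the cassette's comb rack, fins between fins. Then log the kit: take the stylus from its well, press the counter's recessed button fully down with its tip, and stand the stylus back in its well. Leave the plaster model, the pink retainer box and the small dish where they are.

Things in the scene. Friction and masses are not known exactly. Their poses are not given: they have to be found in the camera images.
- cassette: Steel-rimmed sterilising cassette with a grey deck of shadow cut-outs, 183 (its x) by 280 mm (y), fixed. Origin: centre of its underside; x points away from the robot, to the end with the comb rack; z up. Deck 12 mm, rim 14 mm above the worktop. Side by side from -y to +y: cut-outs for spanner, tee key, double key, angle key; each takes only its own tool.
- spanner: Open-jawed spanner, plain steel, 20 mm thick all over, lies flat. Origin: on the shank's centre line in its underside (the grip point); z up. Sizes in its own frame, mm: shank x -55 to 20, 16 wide (y -8 to 8); head x 20 to 34, y -19 to 19; two prongs x 34 to 55, y 9 to 19 and -19 to -9. May be absent (None from the start).
- tee_key: T-shaped key, plain steel, 20 mm thick all over, lies flat. Origin: on the shank's centre line in its underside (the grip point); z up. Sizes in its own frame, mm: shank x -50 to 36, 16 wide (y -8 to 8); cross-bar x 36 to 52, y -28 to 28. May be absent.
- double_key: Key with a block at both ends (dumb-bell outline, the same after a half turn), plain steel, 20 mm thick all over, lies flat. Origin: on the shank's centre line in its underside (the grip point); z up. Sizes in its own frame, mm: shank x -34 to 34, 16 wide (y -8 to 8); end blocks x 34 to 52 and -52 to -34, y -17 to 17. May be absent.
- angle_key: L-shaped key, plain steel, 20 mm thick all over, lies flat. Origin: on the shank's centre line in its underside (the grip point); z up. Sizes in its own frame, mm: long leg x -50 to 50, 16 wide (y -8 to 8); foot x 34 to 50, y 8 to 38. May be absent.
- keeper: Aluminium finned keeper (comb), 30 (its x) by 92 (y) by 46 mm, standing on its fins. Origin: centre of its underside at the fin tips; z up. Five fins, 7 mm thick in y, 28 mm in x, 20 mm long, at y = -32, -16, 0, 16, 32 mm; back plate from z = 20 to 28 mm; on top a grip rib 16 mm wide in x, 56 mm long in y, z = 28 to 46 mm. The same after a half turn.
- comb_seat (a point): Keeper's origin when fully home in the comb rack: 14 mm above the worktop; keeper's y along the cassette's y. The rack's six steel fins (4 mm thick, 36 mm long in x, tops 34 mm above the worktop) stand at y = -40, -24, -8, 8, 24, 40 mm from here; walls 22 mm high close it 18 mm either way in x. 2.5 mm to spare beside each keeper fin; its back plate then rests on the rack's fins.
- counter: White cycle counter, a box 70 mm (its x) by 110 mm (its y) by 40 mm high with a small green display, fixed to the worktop. Origin: centre of its underside, z up. The stylus well is at y = +30 mm, the button recess at y = -30 mm.
- log_button (a joint): Travel of the recessed steel spring button, m: 0 up, 0.005 fully down; needs about 4.2 N to go fully down and springs back.
- log_button_top (a point): Centre of the button's top face (12 mm across), which at rest lies 7 mm below the counter's top at the bottom of a 14 mm square recess, too narrow for a fingertip. Moves down with the button.
- stylus: Upright stylus, 104 mm long: square black body 16 by 16 mm, from 18 to 104 mm above its tip, sides along its x and y axes; below it a steel tip 6 mm across and 18 mm long. Origin: the tip's end; z up along the stylus.
- stylus_tip (a point): The end of the stylus's tip (same as its origin).
- stylus_well (a point): Where the stylus's tip is when it stands in its well: 4 mm above the worktop. The well is a 22 mm square, 18 mm deep, whose ledge (22 mm above the worktop) carries the stylus's body; the tip hangs in a 12 mm square hole below. The stylus's sides are square to the counter.
- plaster_model: Bystander: plaster dental model, 48x60x29 mm. Origin: centre of its underside.
- retainer_box: Bystander: clear pink retainer box, clover-shaped, 58x64x23 mm. Origin: centre of its underside.
- dappen_1: Bystander: small glass dish, 37 mm across, 26 mm high. Origin: centre of its underside.
- cut_spanner (a point): Centre (grip-point origin) of the spanner's cut-out, on the cut-out's floor, 4 mm above the worktop. The cut-out has the tool's outline with 2 mm to spare on every side and is 8 mm deep, so a seated tool stands 12 mm above the cassette's deck; seated, the tool's origin is here and its x axis lies along the cassette's x axis (jaw, cross-bar or foot end towards +x).
- cut_tee_key (a point): Centre (grip-point origin) of the tee key's cut-out, on the cut-out's floor, 4 mm above the worktop. The cut-out has the tool's outline with 2 mm to spare on every side and is 8 mm deep, so a seated tool stands 12 mm above the cassette's deck; seated, the tool's origin is here and its x axis lies along the cassette's x axis (jaw, cross-bar or foot end towards +x).
- cut_double_key (a point): Centre (grip-point origin) of the double key's cut-out, on the cut-out's floor, 4 mm above the worktop. The cut-out has the tool's outline with 2 mm to spare on every side and is 8 mm deep, so a seated tool stands 12 mm above the cassette's deck; seated, the tool's origin is here and its x axis lies along the cassette's x axis (jaw, cross-bar or foot end towards +x).
- cut_angle_key (a point): Centre (grip-point origin) of the angle key's cut-out, on the cut-out's floor, 4 mm above the worktop. The cut-out has the tool's outline with 2 mm to spare on every side and is 8 mm deep, so a seated tool stands 12 mm above the cassette's deck; seated, the tool's origin is here and its x axis lies along the cassette's x axis (jaw, cross-bar or foot end towards +x).
Mind the look-alikes: they are no part of the job. Leave any orange look-alike of the stylus alone.

How it is judged:
On the way, in this order (a step that is already met when the one before it is completed fails the run):
1. every tool present lies flat at the bottom of its own cut-out (distance between spanner and cut_spanner below 0.005 m and z of spanner in the frame of cut_spanner below 0.0025 m and angle between each of spanner, tee_key, double_key, angle_key's own z axis and vertical below 0.08 rad and angle between the x axis of each of spanner, tee_key, double_key, angle_key and the x axis of cassette, either way round below 0.1 rad and distance between tee_key and cut_tee_key below 0.005 m and z of tee_key in the frame of cut_tee_key below 0.0025 m and distance between double_key and cut_double_key below 0.005 m and z of double_key in the frame of cut_double_key below 0.0025 m and distance between angle_key and cut_angle_key below 0.005 m and z of angle_key in the frame of cut_angle_key below 0.0025 m), for 0.2 s.
2. the keeper is fully home in the comb rack (distance between keeper and comb_seat below 0.008 m and z of keeper in the frame of comb_seat below 0.0025 m and angle between keeper's own z axis and vertical below 0.08 rad), for 0.2 s.
3. the button is pressed fully down with the stylus's tip (value of joint log_button above 0.004 m and distance between stylus_tip and log_button_top below 0.007 m), for 0.1 s.
At the end, for the whole second after the job is handed in: At rest: each tool present flat in its own cut-out (origin within 5 mm of its centre, under 2.5 mm above its floor); the keeper in the comb rack (within 8 mm, under 2.5 mm high); the stylus upright in its well (within 7 mm, tilt under 0.2 rad); the button up again (all of step 1 and all of step 2 and distance between stylus and stylus_well below 0.007 m and angle between stylus's own z axis and vertical below 0.2 rad and value of joint log_button below 0.002 m and linear speed of each of spanner, tee_key, double_key, angle_key, keeper, stylus below 0.02 m/s); the robot touches nothing.
It fails at once if the plaster model, the pink retainer box or the dish is moved more than 25 mm (distance of any of plaster_model, retainer_box, dappen_1 from where it was at the start of the episode above 0.025 m).
Of spanner, tee_key, double_key, angle_key only 3 to 4 are there at a start; the rules pass over those that are not, and their reading is None.
At some moment in a run one of spanner, tee_key, double_key, angle_key, keeper may be knocked a few centimetres aside while the robot is not near it.
It also fails if it takes over 208 s, if anything falls off the work surface, if the arm or the gripper's body presses on something with over 40 N, if the wrist force passes 120 N, or if a joint passes its speed limit or range.

ROBOT

A 6-joint arm with a two-finger parallel gripper is mounted at the origin on a cart in front of the work surface, level with it; the furniture and walls round the work are solid. World frame = base frame: x ahead of the robot, y to its left, z up, the work surface at z = 0. Lengths are in m, angles in rad, forces in N, time in s.
With the tool pointing down it reaches from about 0.3 to 0.875 m from the base axis. Payload 6.4 kg.
Tool frame: the origin (TCP) lies midway between the tips of the shut fingers; the grasp point (between the pads) lies 19 mm behind it (hold_point_z is the distance from the TCP to the grasp point, in m); z points along the fingers, y is the line along which they close (so a half turn about z gives the same grasp; the last joint's range is limited). The gripper opens to 85 mm and grips with 20 to 120 N. Pads are 22 mm wide; open, the fingers measure 114 mm over their backs; the gripper's body (76 mm by 85 mm) begins 54 mm behind the grasp point. The pads swing forward as they close: fully open they stand 13 mm farther back than shut.
Start: joints at [-1.546, 0.181, 1.607, -0, 1.354, -0.206], TCP at [0.132, -0.56, 0.197] pointing down, gripper open.
Joint ranges: [-2.99, 2.99], [-0.89, 2.07], [0.3, 2.58], [-1.14, 4.28], [0, 2.63], [-3.12, 3.12]. Speed limits (rad/s): [2.57, 2.57, 3.01, 3.14, 3.14, 3.14].

INTERFACE

Orientations are given as a unit quaternion [w, x, y, z].
In Python, from station import * gives the robot as it stands. The module is installed in compiled form; this text tells all that it offers.
- The arm moves only by the tool jog_arm, never from a script. Its argument "deltas" is a list of rows, each an object of numbers: "fingers": the opening, from 0 (shut) to 1 (fully open); "x", "y", "z": the shift along the tool's x, y, z in mm; "roll": the turn about the tool's z in degrees. In form: [{"fingers": .., "x": .., "y": .., "z": .., "roll": ..}, ...]. A call has 1 to 20 rows; each row shifts and turns the commanded pose from where the row before left it, along the tool's axes as they then stand; what a row does not reach is not made up. A row lasts 1/12 s, in which the tool goes at most 41.7 mm and 7.16 degrees, less where a joint would pass 70% of its speed; a pose out of reach is approached as far as the arm can. A call with a gripper value outside its range is refused whole. The fingers move at their own pace and stop on an object; "squeeze" is the grip in N (left out, the last holds). Time passes only in rows, so rows that do not move let the fingers close. It gives the time, the measured TCP pose, the force, the opening and the grip force at its end, in the units of the state.
- state(): the state, without advancing time (a new reading comes with each control period).
- camera(name): name is "side" or "top" or "wrist"; returns a dict with "image" (400x640x3 uint8, red, green, blue), "z_map" (400x640 float32, m along the optical axis (not along the pixel's ray), 0 where there is no reading), "mtx" (3x3 intrinsics, pixels), "k1" (the pictures are not rectified: a ray, as slopes to the right and down, at radius r is drawn at 1 + k1 r^2 times it, then the intrinsics apply), "xyz" and "orientation" of the camera in the world. Camera axes: x right, y down, z forward; pixel columns grow to the right and rows downward; lengths in m; the calibration is good to about 2 mm. A picture is of the moment at which its call begins.
- close_job(): hands the job in; it is judged then, once.
The state is a dict: "time_s": time; "q": joint angles; "joint_velocities": joint speeds; "joint_efforts": joint torques, N m; "ee_pos": TCP position; "tcp_rot": TCP orientation; "ft_force": force on the tool from outside, world axes, zero at the start; "wrist_torque": the same for the moment, N m; "finger_gap": finger opening in m; "gripper_force": force on a finger pad.
Only numpy, scipy, OpenCV 4.12 (cv2) and the standard library are available. Lean on these libraries where they do the work, as an engineer would, in place of code of your own. Each camera call takes 0.05 s, during which the arm holds its last target. There are 200 camera calls.

## Working session

There is one attempt and no reset: what is moved stays moved. The work goes in short steps, Python scripts to look and compute and a tool call to move; the robot and the scene stay as the last step left them, time stands still between calls to the robot, and variables do not carry over. Pictures are saved under pics/ and viewed, at most 14 in all, crops included, and the job is handed in when it is done.

Besides the shell and the picture viewer there is one more tool, called after "Call:" as a command line: name --argument value ..., lists and objects as JSON in quotes. jog_arm: Moves the arm, as the interface text tells. Its arguments: {"type":"object","properties":{"deltas":{"type":"array"},"squeeze":{"type":"number"}},"required":["deltas"]}

```bash
mkdir -p pics
cat > h.py <<'E'
from station import *
import numpy as np, cv2, pickle
from scipy.spatial.transform import Rotation as R
def rot(q): return R.from_quat([q[1],q[2],q[3],q[0]]).as_matrix()
def snap(n,f=None):
    c=camera(n)
    if f: cv2.imwrite('pics/'+f,c['image'][:,:,::-1])
    pickle.dump(c,open(n+'.pkl','wb')); return c
def load(n): return pickle.load(open(n+'.pkl','rb'))
def rays(c,uv):
    uv=np.asarray(uv,float).reshape(-1,1,2)
    n=cv2.undistortPoints(uv,np.array(c['mtx'],float),np.array([c['k1'],0,0,0,0.]),None,None).reshape(-1,2) 
    return np.c_[n,np.ones(len(n))]
def onplane(c,uv,z):
    d=rays(c,uv)@rot(c['orientation']).T; o=np.array(c['xyz'])
    return o+d*((z-o[2])/d[:,2])[:,None]
def cloud(c):
    v,u=np.mgrid[0:400,0:640]
    d=rays(c,np.stack([u.ravel(),v.ravel()],1))
    return (np.array(c['xyz'])+(d*c['z_map'].reshape(-1,1))@rot(c['orientation']).T).reshape(400,640,3)
E
python3 - <<'E'
from h import *
for n in ('top','side'):
    c=snap(n,n+'0.png'); print(n,c['mtx'],c['k1'],c['xyz'],c['orientation'])
s=state(); print(s['ee_pos'],s['tcp_rot'],s['time_s'],s['finger_gap'],s.get('hold_point_z'))
E
```

```text
top [[438.52898324   0.         314.33285647]
 [  0.         438.52898324 191.02911092]
 [  0.           0.           1.        ]] -0.11724728362160465 [0.36766516 0.06227667 1.25039318] [-0.0411997   0.71153878 -0.70006187  0.04391504]
side [[472.57639091   0.         318.0665158 ]
 [  0.         472.57639091 197.79919514]
 [  0.           0.           1.        ]] 0.02054015379742085 [0.19179734 1.03136415 0.83755887] [ 0.06994862 -0.15432023  0.8826581  -0.43841435]
[ 0.13150552 -0.55921192  0.19616554] [-7.76223367e-04  9.93351803e-01  1.15115535e-01  7.49413705e-05] 0.1 0.08530995015566642 None
```

View pics/top0.png

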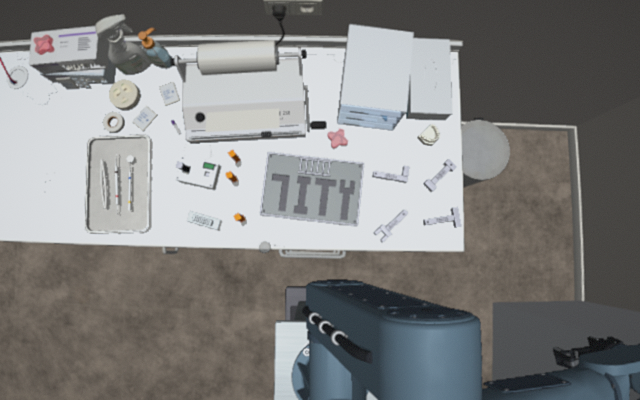

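View pics/side0.png

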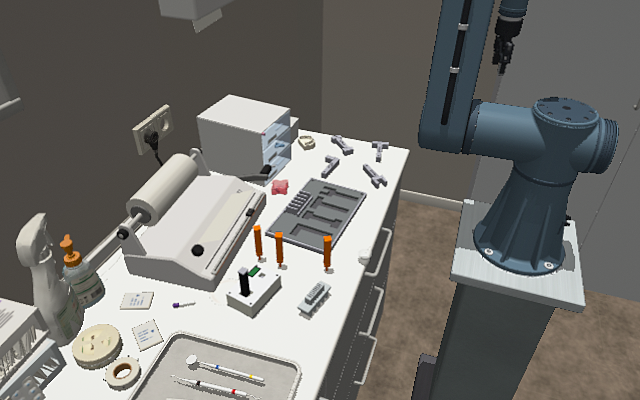

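The top view shows the spanner near (390,225), tee key (440,217), double key (440,175) and angle key (390,174). The cassette is at (312,188) with its rack at the top, the counter at (198,173) with the black stylus at about (185,167), and the keeper at (205,220). The side view confirms three orange look-alikes and the dish near (365,257).

Run:
```python
from h import *
c=load('top'); P=cloud(c); im=c['image']
for n,(u0,v0,u1,v1) in dict(angle=(365,160,415,190),double=(420,155,462,197),tee=(418,200,464,235),spanner=(368,203,415,248),keeper=(180,203,225,238),counter=(170,150,224,195)).items():
    z=P[v0:v1,u0:u1,2]; m=((z>0.010)&(z<0.2)).astype(np.uint8)
    k,l,st,_=cv2.connectedComponentsWithStats(m); i=1+st[1:,4].argmax()
    q=P[v0:v1,u0:u1][l==i]; r=cv2.minAreaRect((q[:,:2]*1000).astype(np.float32))
    print(n,st[i,4],'mean',q.mean(0).round(3),'z90',np.percentile(q[:,2],[10,50,90]).round(3),r)
hsv=cv2.cvtColor(im,cv2.COLOR_RGB2HSV)[145:235,255:370]
m=(hsv[...,2]<190).astype(np.uint8); k,l,st,ce=cv2.connectedComponentsWithStats(m); i=1+st[1:,4].argmax()
v,u=np.nonzero(l==i); q=onplane(c,np.c_[u+255,v+145],.014); print('cass',st[i],cv2.minAreaRect((q[:,:2]*1000).astype(np.float32)))
cv2.imwrite('pics/crop.png',cv2.resize(im[140:255,165:470,::-1],None,fx=2.6,fy=2.6,interpolation=cv2.INTER_CUBIC))
```

```text
angle 275 mean [ 0.566 -0.167  0.02 ] z90 [0.016 0.02  0.023] ((575.2163696289062, -158.34317016601562), (99.57716369628906, 46.44257354736328), 84.30599975585938)
double 293 mean [ 0.57  -0.302  0.019] z90 [0.016 0.02  0.022] ((570.8595581054688, -302.3684997558594), (34.01025390625, 105.90251159667969), 44.84687423706055)
tee 302 mean [ 0.445 -0.317  0.019] z90 [0.016 0.02  0.023] ((451.46343994140625, -307.3603820800781), (107.28932189941406, 54.117610931396484), 88.07100677490234)
spanner 275 mean [ 0.425 -0.158  0.02 ] z90 [0.016 0.02  0.023] ((428.6689758300781, -160.81195068359375), (37.54866027832031, 109.10204315185547), 46.09538650512695)
keeper 344 mean [0.429 0.368 0.035] z90 [0.026 0.031 0.048] ((429.6731262207031, 369.5720520019531), (91.63639068603516, 30.254613876342773), 75.97457122802734)
counter 1045 mean [0.562 0.389 0.043] z90 [0.034 0.041 0.046] ((564.1343383789062, 392.6661376953125), (111.20671081542969, 71.11188507080078), 78.23371887207031)
cass [   5    8  103   73 5928] ((524.0292358398438, 66.65447998046875), (274.0670166015625, 181.94107055664062), 84.20543670654297)
```

View pics/crop.png

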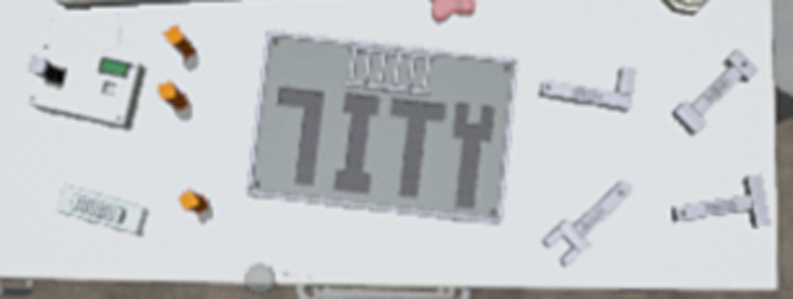

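```bash
cat >> h.py <<'E'
def plan(xyz,yaw):
    "yaw of tool x in deg (mod 180); rows: roll first, then shift"
    s=state(); M=rot(s['tcp_rot']); y0=np.degrees(np.arctan2(M[1,0],M[0,0]))
    d=(yaw-y0+90)%180-90
    a=np.radians(y0+d); w=np.array(xyz)-s['ee_pos']; ca,sa=np.cos(a),np.sin(a)
    print('at',np.round(s['ee_pos'],4),'yaw %.1f q6 %.2f'%(y0,s['q'][5]),'ROLL %.2f'%-d,'SHIFT mm x %.1f y %.1f z %.1f'%(1e3*(w[0]*ca+w[1]*sa),1e3*(w[0]*sa-w[1]*ca),-1e3*w[2]),'t',s['time_s'],'tilt',M[2].round(3))
E
python3 -c "
from h import *
plan([.48,-.22,.32],0)"
```

```text
at [ 0.1315 -0.5592  0.1962] yaw 13.2 q6 -0.21 ROLL 13.22 SHIFT mm x 348.5 y -339.2 z -123.8 t 0.1 tilt [ 0.    -0.002 -1.   ]
```

Call:
jog_arm --deltas '[{"roll": 6.6,"z": -20},{"roll": 6.6,"z": -20},{"x": 25,"y": -24,"z": -6},{"x": 25,"y": -24,"z": -6},{"x": 25,"y": -24,"z": -6},{"x": 25,"y": -24,"z": -6},{"x": 25,"y": -24,"z": -6},{"x": 25,"y": -24,"z": -6},{"x": 25,"y": -24,"z": -6},{"x": 25,"y": -24,"z": -6},{"x": 25,"y": -24,"z": -6},{"x": 25,"y": -24,"z": -6},{"x": 25,"y": -24,"z": -6},{"x": 25,"y": -24,"z": -6},{"x": 25,"y": -24,"z": -6},{"x": 25,"y": -24,"z": -6},{},{}]'

```text
invalid input
```

Run:
```python
from h import *
c=snap('wrist','w1.png'); s=state(); print(s['ee_pos'],s['tcp_rot'],s['ft_force'],c['mtx'],c['k1'],c['xyz'],rot(c['orientation']).round(3))
```

```text
[ 0.1315324  -0.55926721  0.19628012] [-6.91217208e-04  9.93348686e-01  1.15142983e-01  5.49102976e-05] [ 0.65335773 -0.48427556  0.90330838] [[330.97598926   0.         321.53339282]
 [  0.         330.97598926 202.98368313]
 [  0.           0.           1.        ]] 0.01025644375054076 [ 0.2004075  -0.54457077  0.37289994] [[ 0.228 -0.935 -0.27 ]
 [-0.974 -0.219 -0.063]
 [-0.     0.277 -0.961]]
```

View pics/w1.png

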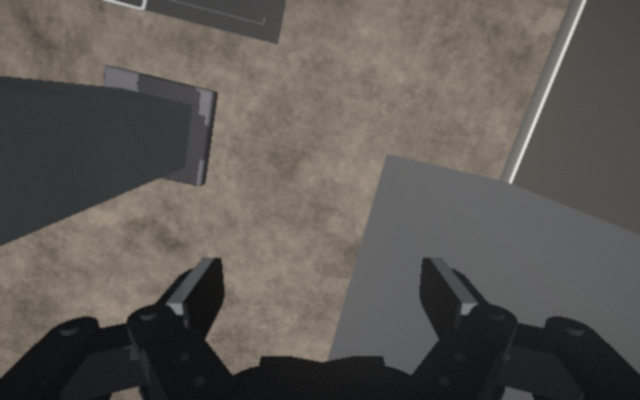

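The move was refused, and the picture only shows the floor beside the cart with the fingers at the bottom. I'll give every field in each row.

Call:
jog_arm --deltas '[{"fingers": 1,"x": 0,"y": 0,"z": -20,"roll": 6.6},{"fingers": 1,"x": 0,"y": 0,"z": -20,"roll": 6.6},{"fingers": 1,"x": 25,"y": -24,"z": -6,"roll": 0},{"fingers": 1,"x": 25,"y": -24,"z": -6,"roll": 0},{"fingers": 1,"x": 25,"y": -24,"z": -6,"roll": 0},{"fingers": 1,"x": 25,"y": -24,"z": -6,"roll": 0},{"fingers": 1,"x": 25,"y": -24,"z": -6,"roll": 0},{"fingers": 1,"x": 25,"y": -24,"z": -6,"roll": 0},{"fingers": 1,"x": 25,"y": -24,"z": -6,"roll": 0},{"fingers": 1,"x": 25,"y": -24,"z": -6,"roll": 0},{"fingers": 1,"x": 25,"y": -24,"z": -6,"roll": 0},{"fingers": 1,"x": 25,"y": -24,"z": -6,"roll": 0},{"fingers": 1,"x": 25,"y": -24,"z": -6,"roll": 0},{"fingers": 1,"x": 25,"y": -24,"z": -6,"roll": 0},{"fingers": 1,"x": 25,"y": -24,"z": -6,"roll": 0},{"fingers": 1,"x": 25,"y": -24,"z": -6,"roll": 0},{"fingers": 1,"x": 0,"y": 0,"z": 0,"roll": 0},{"fingers": 1,"x": 0,"y": 0,"z": 0,"roll": 0}]'

```text
time_s: 1.65
ee_pos: [0.4824, -0.2221, 0.321]
tcp_rot: [0.0, 1.0, 0.002, -0.0]
ft_force: [-0.5, 0.0, 0.2]
finger_gap: 0.0855
gripper_force: 0.0
```

Run:
```python
from h import *
c=snap('wrist','w2.png'); s=state(); plan([.5,0,.32],0); print(c['xyz'])
```

```text
at [ 0.4815 -0.223   0.3206] yaw 0.1 q6 0.91 ROLL 0.13 SHIFT mm x 18.5 y -223.0 z 0.6 t 1.7 tilt [-0.001 -0.    -1.   ]
[ 0.55312565 -0.22301225  0.49766494]
```

View pics/w2.png

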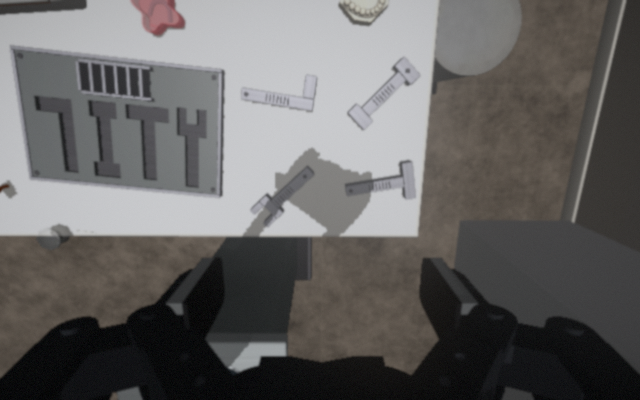

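The wrist view shows the cassette at about (118,120), its cut-outs from left angle, double, tee, spanner, and all four tools: angle (280,95), double (384,92), tee (382,183), spanner (285,192).

```bash
cat >> h.py <<'E'
def rect(c,mask,z):
    cs,_=cv2.findContours(mask.astype(np.uint8),cv2.RETR_EXTERNAL,cv2.CHAIN_APPROX_NONE)
    k=max(cs,key=cv2.contourArea).reshape(-1,2)
    q=onplane(c,k,z)[:,:2]*1000
    r=cv2.minAreaRect(q.astype(np.float32)); (cx,cy),(w,h),a=r
    if w<h: a-=90; w,h=h,w
    return np.array([cx,cy]),w,h,(a+90)%180-90,q     # long axis angle
E
python3 - <<'E'
from h import *
c=load('wrist'); P=cloud(c); im=c['image']
hi=(P[...,2]>0.011)
for n,(u0,v0,u1,v1) in dict(angle=(232,65,328,120),double=(338,48,422,135),tee=(338,152,422,205),spanner=(240,155,322,230)).items():
    m=np.zeros((400,640),np.uint8); m[v0:v1,u0:u1]=hi[v0:v1,u0:u1]
    ce,w,h,a,q=rect(c,m,.02); print(n,ce.round(1),round(w,1),round(h,1),'a',round(a,1),'mean',q.mean(0).round(1))
g=im.max(2).astype(int)
print(g[150,20:225:3]); 
m=np.zeros((400,640),np.uint8); m[40:200,5:232]=g[40:200,5:232]<140
ce,w,h,a,q=rect(c,m,.014); print('cass',ce,w,h,a)
for n,(u0,v0,u1,v1) in dict(A=(32,92,80,178),D=(86,98,122,182),T=(124,100,172,184),S=(174,104,211,190)).items():
    m=np.zeros((400,640),np.uint8); m[v0:v1,u0:u1]=g[v0:v1,u0:u1]<78
    ce,w,h,a,q=rect(c,m,.012); print(n,ce.round(1),round(w,1),round(h,1),'a',round(a,1))
E
```

```text
angle [ 579.  -165.2] 100.2 45.5 a 81.3 mean [ 569.3 -172.3]
double [ 571.3 -307.8] 103.5 34.1 a -45.5 mean [ 572.7 -308.9]
tee [ 444.  -309.9] 101.6 56.9 a -80.1 mean [ 445.9 -319.9]
spanner [ 428.5 -167.9] 110.1 38.2 a -47.0 mean [ 422.8 -161.8]
[193 192 152  94 103 105 107 106 106 105 106 106 109 109  79  38  75  78
  78 105 109 111 111 110 113 113  95  40  79  80  81 105 114 114 115 116
 115 117 116 118 112  50  78  83  84  98 119 121 121 122 123 122 123 123
 124  79  83  90  88  92 126 127 130 129 129 131 161  98 192]
cass [526.96228027  60.93431854] 272.22308349609375 178.0806427001953 84.46038055419922
A [512.9 155.8] 103.4 47.0 a -5.0
D [518.5  95. ] 85.3 14.8 a 2.7
T [492.4  34.2] 86.8 15.2 a 1.7
S [476.4 -26. ] 72.3 10.5 a 0.2
```

Run:
```python
from h import *
c=load('wrist'); g=c['image'].max(2).astype(int); print(np.round(state()['q'],3))
for n,t,(u0,v0,u1,v1) in (('A',92,(32,92,80,178)),('D',97,(86,98,122,182)),('T',102,(124,100,172,184)),('S',108,(174,104,211,190))):
    m=np.zeros((400,640),np.uint8); m[v0:v1,u0:u1]=g[v0:v1,u0:u1]<t
    ce,w,h,a,q=rect(c,m,.012); print(n,ce.round(1),round(w,1),round(h,1),'a',round(a,1))
```

```text
[-0.657  0.005  1.551 -0.     1.586  0.911]
A [512.8 155.6] 105.6 50.7 a -5.7
D [506.3  89. ] 109.7 38.4 a -5.5
T [501.   27.7] 107.1 60.0 a -6.1
S [493.9 -33.4] 115.2 41.3 a -6.2
```

```bash
python3 -c "
from h import *
plan([.571,-.308,.10],-45.5)"
```

```text
at [ 0.4815 -0.223   0.3206] yaw 0.1 q6 0.91 ROLL 45.63 SHIFT mm x 123.3 y -4.3 z 220.6 t 1.7 tilt [-0.001 -0.    -1.   ]
```

Call:
jog_arm --deltas '[{"fingers": 0.6,"x": 0,"y": 0,"z": 0,"roll": 6.5},{"fingers": 0.6,"x": 0,"y": 0,"z": 0,"roll": 6.5},{"fingers": 0.6,"x": 0,"y": 0,"z": 0,"roll": 6.5},{"fingers": 0.6,"x": 0,"y": 0,"z": 0,"roll": 6.5},{"fingers": 0.6,"x": 0,"y": 0,"z": 0,"roll": 6.5},{"fingers": 0.6,"x": 0,"y": 0,"z": 0,"roll": 6.5},{"fingers": 0.6,"x": 0,"y": 0,"z": 0,"roll": 6.6},{"fingers": 0.6,"x": 17.6,"y": -0.6,"z": 31.5,"roll": 0},{"fingers": 0.6,"x": 17.6,"y": -0.6,"z": 31.5,"roll": 0},{"fingers": 0.6,"x": 17.6,"y": -0.6,"z": 31.5,"roll": 0},{"fingers": 0.6,"x": 17.6,"y": -0.6,"z": 31.5,"roll": 0},{"fingers": 0.6,"x": 17.6,"y": -0.6,"z": 31.5,"roll": 0},{"fingers": 0.6,"x": 17.6,"y": -0.6,"z": 31.5,"roll": 0},{"fingers": 0.6,"x": 17.6,"y": -0.6,"z": 31.5,"roll": 0},{"fingers": 0.6,"x": 0,"y": 0,"z": 0,"roll": 0},{"fingers": 0.6,"x": 0,"y": 0,"z": 0,"roll": 0}]'

```text
time_s: 3.03
ee_pos: [0.5677, -0.3088, 0.0965]
tcp_rot: [-0.001, 0.921, -0.388, -0.004]
ft_force: [0.5, 0.1, -0.3]
finger_gap: 0.0513
gripper_force: 0.0
```

```bash
cat >> h.py <<'E'
def tool(near,rad=.075,f=None):
    "closest raised 20 mm thing to a world point, from the wrist view: centre, size, long axis"
    c=snap('wrist',f); P=cloud(c)
    m=((P[...,2]>.011)&(P[...,2]<.03)&(np.hypot(P[...,0]-near[0],P[...,1]-near[1])<rad)).astype(np.uint8)
    m=cv2.morphologyEx(m,cv2.MORPH_OPEN,np.ones((3,3),np.uint8))
    ce,w,h,a,q=rect(c,m,.02); print('rect',ce.round(1),round(w,1),round(h,1),'a %.1f'%a); return ce/1000,a
E
python3 - <<'E'
from h import *
ce,a=tool((.571,-.308),f='w3.png'); plan([ce[0],ce[1],.0105],a); print(state()['finger_gap'])
E
```

```text
rect [ 571.5 -308.3] 104.1 33.5 a -45.4
at [ 0.5692 -0.3094  0.0996] yaw -45.7 q6 1.69 ROLL -0.24 SHIFT mm x 0.9 y -2.4 z 89.1 t 3.0833 tilt [-0.003  0.    -1.   ]
0.05123402031557297
```

View pics/w3.png

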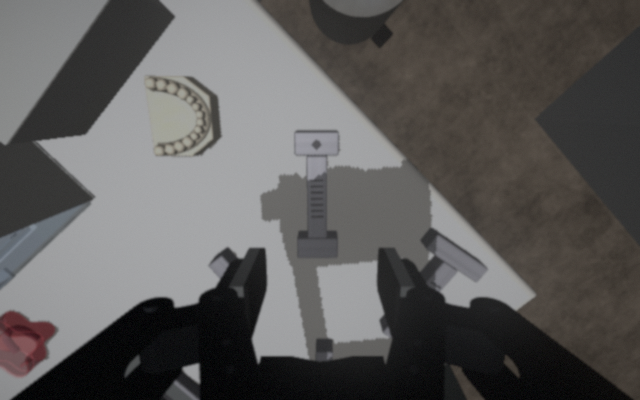

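The double key lies centred between the fingers, at (317,195), and the measurements agree to about 0.5 mm. I'll descend and grip.

Call:
jog_arm --deltas '[{"fingers": 0.6,"x": 0.9,"y": -2.4,"z": 20,"roll": 0},{"fingers": 0.6,"x": 0,"y": 0,"z": 30,"roll": 0},{"fingers": 0.6,"x": 0,"y": 0,"z": 20,"roll": 0},{"fingers": 0.6,"x": 0,"y": 0,"z": 13,"roll": 0},{"fingers": 0.6,"x": 0,"y": 0,"z": 6,"roll": 0},{"fingers": 0.6,"x": 0,"y": 0,"z": 0,"roll": 0},{"fingers": 0,"x": 0,"y": 0,"z": 0,"roll": 0},{"fingers": 0,"x": 0,"y": 0,"z": 0,"roll": 0},{"fingers": 0,"x": 0,"y": 0,"z": 0,"roll": 0},{"fingers": 0,"x": 0,"y": 0,"z": 0,"roll": 0},{"fingers": 0,"x": 0,"y": 0,"z": 0,"roll": 0},{"fingers": 0,"x": 0,"y": 0,"z": 0,"roll": 0}]' --squeeze 50

```text
time_s: 4.08
ee_pos: [0.5732, -0.3078, 0.0119]
tcp_rot: [0.0, 0.922, -0.387, 0.0]
ft_force: [-0.7, -0.0, -0.3]
finger_gap: -0.0002
gripper_force: 0.0
```

Run:
```python
from h import *
plan([.5063,.089,.09],-5.9)
```

```text
at [ 0.5732 -0.3078  0.0119] yaw -45.6 q6 1.69 ROLL -39.67 SHIFT mm x -107.3 y -387.8 z -78.1 t 4.0833 tilt [ 0.001 -0.    -1.   ]
```

Gap 0, so nothing was gripped. I'll raise and look.

Call:
jog_arm --deltas '[{"fingers": 0.6,"x": 0,"y": 0,"z": 0,"roll": 0},{"fingers": 0.6,"x": 0,"y": 0,"z": 0,"roll": 0},{"fingers": 0.6,"x": 0,"y": 0,"z": 0,"roll": 0},{"fingers": 0.6,"x": 0,"y": 0,"z": -30,"roll": 0},{"fingers": 0.6,"x": 0,"y": 0,"z": -30,"roll": 0},{"fingers": 0.6,"x": 0,"y": 0,"z": -28,"roll": 0},{"fingers": 0.6,"x": 0,"y": 0,"z": 0,"roll": 0}]'

```text
time_s: 4.67
ee_pos: [0.5766, -0.3103, 0.1066]
tcp_rot: [0.001, 0.922, -0.387, 0.005]
ft_force: [0.4, -0.9, 0.6]
finger_gap: 0.0514
gripper_force: 0.0
```

Run:
```python
from h import *
ce,a=tool((.571,-.308),f='w4.png'); plan([ce[0],ce[1],.0105],a); print(state()['finger_gap'])
```

```text
rect [ 571.7 -308.6] 103.9 33.7 a -45.5
at [ 0.5754 -0.3095  0.1038] yaw -45.6 q6 1.69 ROLL -0.11 SHIFT mm x -3.3 y 2.1 z 93.3 t 4.7167 tilt [ 0.008 -0.001 -1.   ]
0.05115262398104976
```

View pics/w4.png

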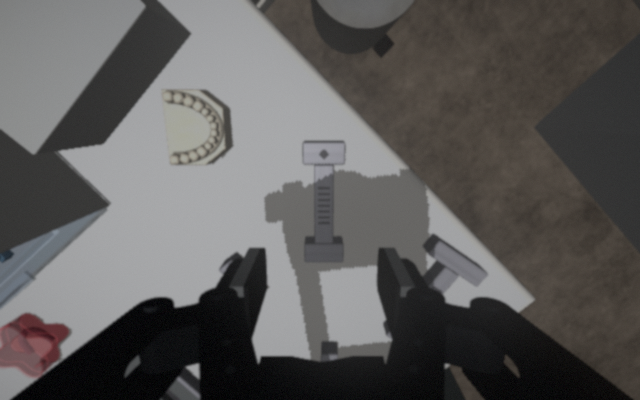

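The key is unmoved at (323,200), so the fingers shut above it or beside it. I'll check where the fingertips really are using depth.

Run:
```python
from h import *
c=load('wrist'); P=cloud(c); s=state(); M=rot(s['tcp_rot'])
T=(P-s['ee_pos'])@M*1000   # tool frame, mm
m=(c['z_map']>0)&(c['z_map']<.22)
for col in (240,250,256,260,264,380,384,390,396):
    v=np.nonzero(m[:,col])[0]; v=v[v>150][:4]
    print(col,[(int(k),T[k,col].round(0).tolist()) for k in v])
m&=np.abs(T[...,1])<60
print('max tool z',np.sort(T[m][:,2])[-5:].round(1), 'key z', T[200,323].round(1), P[200,323].round(3),c['xyz'])
```

```text
240 [(259, [9.0, -35.0, -47.0]), (260, [10.0, -35.0, -49.0]), (261, [9.0, -35.0, -49.0]), (262, [10.0, -34.0, -51.0])]
250 [(248, [13.0, -31.0, -45.0]), (249, [13.0, -31.0, -46.0]), (250, [13.0, -31.0, -46.0]), (251, [14.0, -30.0, -49.0])]
256 [(248, [13.0, -29.0, -44.0]), (249, [13.0, -28.0, -46.0]), (250, [13.0, -28.0, -46.0]), (251, [13.0, -28.0, -48.0])]
260 [(248, [13.0, -27.0, -45.0]), (249, [13.0, -26.0, -45.0]), (250, [13.0, -26.0, -46.0]), (251, [13.0, -26.0, -48.0])]
264 [(248, [13.0, -25.0, -44.0]), (249, [12.0, -25.0, -42.0]), (250, [11.0, -25.0, -42.0]), (251, [11.0, -25.0, -44.0])]
380 [(248, [13.0, 26.0, -45.0]), (249, [13.0, 26.0, -46.0]), (250, [13.0, 26.0, -46.0]), (251, [12.0, 26.0, -46.0])]
384 [(248, [13.0, 28.0, -45.0]), (249, [13.0, 28.0, -46.0]), (250, [14.0, 28.0, -48.0]), (251, [13.0, 28.0, -47.0])]
390 [(248, [13.0, 31.0, -45.0]), (249, [13.0, 31.0, -45.0]), (250, [13.0, 30.0, -47.0]), (251, [13.0, 30.0, -48.0])]
396 [(251, [13.0, 33.0, -47.0]), (252, [13.0, 32.0, -49.0]), (253, [13.0, 32.0, -50.0]), (254, [13.0, 32.0, -51.0])]
max tool z [-40.  -39.8 -39.8 -39.8 -39.8] key z [-0.   1.9 83.9] [ 0.575 -0.311  0.02 ] [ 0.62469372 -0.36052253  0.28405496]
```

The fingertips measure about 42 mm behind the reported TCP, where about 8 is expected. So the pads probably shut above the key. I'll descend part way with a narrower opening and measure again.

Call:
jog_arm --deltas '[{"fingers": 0.4,"x": -3.3,"y": 2,"z": 20,"roll": 0},{"fingers": 0.4,"x": 0,"y": 0,"z": 30,"roll": 0},{"fingers": 0.4,"x": 0,"y": 0,"z": 20,"roll": 0},{"fingers": 0.4,"x": 0,"y": 0,"z": 14,"roll": 0},{"fingers": 0.4,"x": 0,"y": 0,"z": 5,"roll": 0},{"fingers": 0.4,"x": 0,"y": 0,"z": 0,"roll": 0},{"fingers": 0.4,"x": 0,"y": 0,"z": 0,"roll": 0}]'

```text
time_s: 5.3
ee_pos: [0.5696, -0.3069, 0.0108]
tcp_rot: [0.0, 0.922, -0.387, 0.0]
ft_force: [0.4, 0.1, 1.1]
finger_gap: 0.0344
gripper_force: 0.0
```

Run:
```python
from h import *
c=snap('wrist'); P=cloud(c); s=state(); M=rot(s['tcp_rot']); print(s['ee_pos'],s['finger_gap'],s['ft_force'],list(s))
T=(P-s['ee_pos'])@M*1000
m=(c['z_map']>0)&(P[...,2]>.026)&(np.abs(T[...,1])<40)&(np.abs(T[...,0])<30)
print('lowest', np.sort(P[m][:,2])[[0,5,20,60,200]].round(4))
k=m&(P[...,2]<np.sort(P[m][:,2])[60]+.003); print(T[k].mean(0),T[k&(T[...,1]>0)].mean(0),T[k&(T[...,1]<0)].mean(0))
d=snap('side'); Q=cloud(d); 
m=(np.hypot(Q[...,0]-s['ee_pos'][0],Q[...,1]-s['ee_pos'][1])<.05)&(Q[...,2]>.002)
v,u=np.nonzero(m); print('side px',u.min(),u.max(),v.min(),v.max())
u0,v0=int(u.mean()),int(v.mean()); cv2.imwrite('pics/s2.png',cv2.resize(d['image'][v0-60:v0+60,max(0,u0-80):u0+80,::-1],None,fx=5,fy=5))
```

```text
[ 0.57011876 -0.30734266  0.01165274] 0.034468373316908836 [-0.2937678   0.17773469  0.03114501] ['time_s', 'q', 'joint_velocities', 'joint_efforts', 'ee_pos', 'tcp_rot', 'ft_force', 'wrist_torque', 'gripper_force', 'finger_gap']
lowest [0.0454 0.046  0.0471 0.0488 0.052 ]
[  4.01844935   0.36254549 -37.85080256] [  4.07581682  19.09140644 -37.84469459] [  3.9640088  -17.41076133 -37.85659891]
side px 327 363 49 153
```

View pics/s2.png

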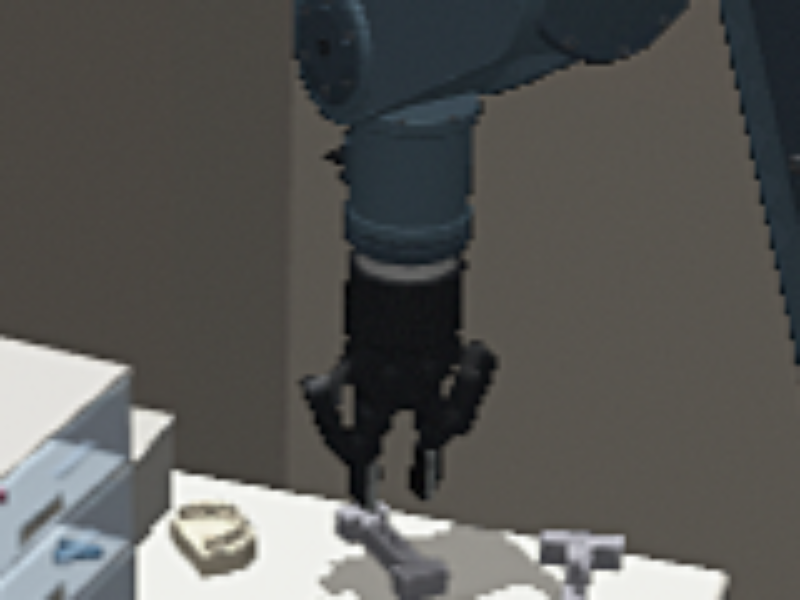

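The side crop shows the fingertips clearly above the key at about (400,500), so the real tips sit about 28 mm higher than the reported TCP. I'll correct for that and descend.

Call:
jog_arm --deltas '[{"fingers": 0.4,"x": 1,"y": 1,"z": 10,"roll": 0},{"fingers": 0.4,"x": 0,"y": 0,"z": 10,"roll": 0},{"fingers": 0.4,"x": 0,"y": 0,"z": 9,"roll": 0},{"fingers": 0.4,"x": 0,"y": 0,"z": 0,"roll": 0},{"fingers": 0,"x": 0,"y": 0,"z": 0,"roll": 0},{"fingers": 0,"x": 0,"y": 0,"z": 0,"roll": 0},{"fingers": 0,"x": 0,"y": 0,"z": 0,"roll": 0},{"fingers": 0,"x": 0,"y": 0,"z": 0,"roll": 0},{"fingers": 0,"x": 0,"y": 0,"z": 0,"roll": 0}]'

```text
time_s: 6.15
ee_pos: [0.5694, -0.3082, -0.0182]
tcp_rot: [0.0, 0.922, -0.387, 0.0]
ft_force: [-0.2, -0.1, -0.8]
finger_gap: 0.0143
gripper_force: 49.0
```

Run:
```python
from h import *
c=snap('wrist'); P=cloud(c); s=state(); M=rot(s['tcp_rot']); print(s['ee_pos'],s['finger_gap'],s['ft_force'],s['gripper_force'])
T=(P-s['ee_pos'])@M*1000
m=(c['z_map']>0)&(c['z_map']<.2)&(np.abs(T[...,1])<30)&(np.abs(T[...,0])<30)
k=m&(np.abs(T[...,1])>9.5)&(P[...,2]<.1); print('lowest', np.sort(P[k][:,2])[[0,5,20,60,200]].round(4))
```

```text
[ 0.56938885 -0.30820863 -0.01824573] 0.013656197038233456 [ 0.35950733 -0.29662837 -0.76726015] 48.956138491630554
lowest [-0.0025 -0.0021 -0.0019 -0.0016 -0.0013]
```

Gripped: 14 mm gap at 49 N. I'll lift, turn and carry it above its cut-out.

Call:
jog_arm --deltas '[{"fingers": 0,"x": 0,"y": 0,"z": -20,"roll": 0},{"fingers": 0,"x": 0,"y": 0,"z": -30,"roll": 0},{"fingers": 0,"x": 0,"y": 0,"z": -30,"roll": 0},{"fingers": 0,"x": 0,"y": 0,"z": -20,"roll": -6.6},{"fingers": 0,"x": 0,"y": 0,"z": 0,"roll": -6.6},{"fingers": 0,"x": 0,"y": 0,"z": 0,"roll": -6.6},{"fingers": 0,"x": 0,"y": 0,"z": 0,"roll": -6.6},{"fingers": 0,"x": 0,"y": 0,"z": 0,"roll": -6.6},{"fingers": 0,"x": 0,"y": 0,"z": 0,"roll": -6.7},{"fingers": 0,"x": -9.6,"y": -35.3,"z": 0,"roll": 0},{"fingers": 0,"x": -9.6,"y": -35.3,"z": 0,"roll": 0},{"fingers": 0,"x": -9.6,"y": -35.3,"z": 0,"roll": 0},{"fingers": 0,"x": -9.6,"y": -35.3,"z": 0,"roll": 0},{"fingers": 0,"x": -9.6,"y": -35.3,"z": 0,"roll": 0},{"fingers": 0,"x": -9.6,"y": -35.3,"z": 0,"roll": 0},{"fingers": 0,"x": -9.6,"y": -35.3,"z": 0,"roll": 0},{"fingers": 0,"x": -9.6,"y": -35.3,"z": 0,"roll": 0},{"fingers": 0,"x": -9.6,"y": -35.3,"z": 0,"roll": 0},{"fingers": 0,"x": -9.6,"y": -35.3,"z": 0,"roll": 0},{"fingers": 0,"x": -9.6,"y": -35.3,"z": 0,"roll": 0}]'

```text
time_s: 7.87
ee_pos: [0.5035, 0.0906, 0.0819]
tcp_rot: [-0.0, 0.999, -0.051, 0.0]
ft_force: [0.6, -0.5, -1.1]
finger_gap: 0.0142
gripper_force: 49.1
```

Call:
jog_arm --deltas '[{"fingers": 0,"x": 0,"y": 0,"z": 0,"roll": 0},{"fingers": 0,"x": 0,"y": 0,"z": 0,"roll": 0},{"fingers": 0,"x": 0,"y": 0,"z": 0,"roll": 0}]'

```text
time_s: 8.12
ee_pos: [0.5042, 0.0888, 0.0818]
tcp_rot: [0.0, 0.999, -0.051, 0.0]
ft_force: [0.9, -0.2, -0.9]
finger_gap: 0.0138
gripper_force: 49.1
```

Run:
```python
from h import *
c=snap('wrist','w5.png'); plan([.5046,.0892,-.0142],-5.9); s=state(); print(s['finger_gap'])
```

```text
at [0.5044 0.0882 0.0818] yaw -5.9 q6 1.62 ROLL -0.00 SHIFT mm x 0.1 y -1.0 z 96.0 t 8.1667 tilt [ 0.001  0.    -1.   ]
0.014527297417676147
```

View pics/w5.png

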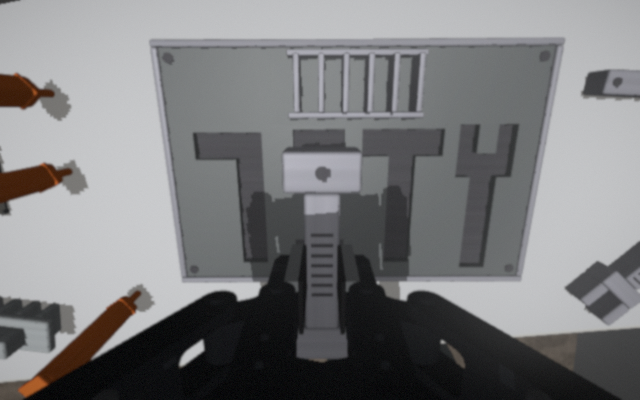

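The held double key's far block is at (322,172), over its cut-out head at (318,138). The other cut-outs and the rack at (358,83) are clear.

Run:
```python
from h import *
c=load('wrist'); P=cloud(c); g=c['image'].max(2).astype(int); s=state()
u=np.array([np.cos(np.radians(-5.9)),np.sin(np.radians(-5.9))]); n=np.array([-u[1],u[0]])
def loc(q): d=q-np.array([.5046*1000,89.2]); return np.c_[d@u,d@n]
# held key far block, by depth
z=P[...,2]; m=np.zeros((400,640),np.uint8); m[145:200,275:370]=(np.abs(z-.12)<.008)[145:200,275:370]
ce,w,h,a,q=rect(c,m,.12); tc=s['ee_pos'][:2]*1000; d=q-tc; L=np.c_[d@u,d@n]; print('key rel tcp x max',np.percentile(L[:,0],97).round(1),'y',L[:,1].min().round(1),L[:,1].max().round(1),'z',np.median(z[160:185,300:345]).round(4), 'ztop')
for nm,t,(u0,v0,u1,v1) in (('A',75,(190,126,270,268)),('S',82,(450,118,525,270)),('Dh',75,(288,124,350,147)),('Th',78,(360,124,448,160))):
    m=np.zeros((400,640),np.uint8); m[v0:v1,u0:u1]=g[v0:v1,u0:u1]<t
    ce,w,h,a,q=rect(c,m,.012); l=loc(q); print(nm,ce.round(1),round(w,1),round(h,1),'a',round(a,1),'loc x',l[:,0].min().round(1),l[:,0].max().round(1),'y',l[:,1].min().round(1),l[:,1].max().round(1))
print(g[200,170:280:6],g[138,280:460:6],g[200,450:530:5])
```

```text
key rel tcp x max 54.0 y -17.6 16.2 z 0.1207 ztop
A [499.4 140.4] 89.9 23.7 a -4.7 loc x -55.2 34.3 y 38.7 63.3
S [494.2 -34.5] 113.1 41.0 a -5.8 loc x -54.2 59.0 y -144.6 -103.5
Dh [548.4  81.6] 31.0 2.2 a 84.1 loc x 43.2 45.4 y -18.5 12.5
Th [536.7   1.7] 30.2 15.0 a -49.9 loc x 33.6 55.5 y -91.3 -69.2
[189 130 121 121 121 122 123 123 123 124 123 122  77  85  53  55  73 107
  77] [135 136 121  91  88  89  89  89  89  88  90 131 133 131  89  87  86  85
  84  86  85  84  84  84  83  82  82  55 116 115] [113 112 112 108  81  81  82  83  52 110 110 111 110 113 112 112]
```

Run:
```python
from h import *
c=load('wrist'); g=c['image'].max(2).astype(int)
u=np.array([np.cos(np.radians(-5.9)),np.sin(np.radians(-5.9))]); n=np.array([-u[1],u[0]])
for nm,t,(u0,v0,u1,v1) in (('A',105,(190,126,270,268)),('S',97,(450,118,525,270)),('Dh',105,(286,122,352,147)),('Th',100,(358,122,450,158))):
    m=np.zeros((400,640),np.uint8); m[v0:v1,u0:u1]=g[v0:v1,u0:u1]<t
    ce,w,h,a,q=rect(c,m,.012); d=q-np.array([504.6,89.2]); l=np.c_[d@u,d@n]; print(nm,ce.round(1),round(w,1),round(h,1),'a',round(a,1),'loc x',l[:,0].min().round(1),l[:,0].max().round(1),'y',l[:,1].min().round(1),l[:,1].max().round(1))
```

```text
A [510.4 152.1] 112.9 50.7 a -0.1 loc x -55.2 53.3 y 38.4 92.4
S [494.1 -34.4] 114.7 42.4 a -5.7 loc x -55.1 59.7 y -145.2 -102.7
Dh [553.6  83.7] 39.1 12.3 a 84.1 loc x 43.2 55.5 y -20.0 19.1
Th [543.4  22.9] 60.3 20.8 a 85.1 loc x 35.1 56.2 y -92.0 -31.9
```

Call:
jog_arm --deltas '[{"fingers": 0,"x": -0.4,"y": -1.0,"z": 20,"roll": 0},{"fingers": 0,"x": 0,"y": 0,"z": 30,"roll": 0},{"fingers": 0,"x": 0,"y": 0,"z": 20,"roll": 0},{"fingers": 0,"x": 0,"y": 0,"z": 10,"roll": 0},{"fingers": 0,"x": 0,"y": 0,"z": 5,"roll": 0},{"fingers": 0,"x": 0,"y": 0,"z": 3,"roll": 0},{"fingers": 0,"x": 0,"y": 0,"z": 3,"roll": 0},{"fingers": 0,"x": 0,"y": 0,"z": 3,"roll": 0},{"fingers": 0,"x": 0,"y": 0,"z": 2,"roll": 0},{"fingers": 0,"x": 0,"y": 0,"z": 0,"roll": 0},{"fingers": 0,"x": 0,"y": 0,"z": 0,"roll": 0}]'

```text
time_s: 9.08
ee_pos: [0.5039, 0.0901, -0.0141]
tcp_rot: [0.0, 0.999, -0.051, 0.0]
ft_force: [-0.1, -0.5, -1.5]
finger_gap: 0.014
gripper_force: 49.1
```

Run:
```python
from h import *
plan([.444,-.31,.1],-80)
```

```text
at [ 0.5039  0.0901 -0.0141] yaw -5.9 q6 1.62 ROLL 74.14 SHIFT mm x 383.6 y 128.5 z -114.1 t 9.0833 tilt [ 0.001 -0.    -1.   ]
```

Call:
jog_arm --deltas '[{"fingers": 0.35,"x": 0,"y": 0,"z": 0,"roll": 0},{"fingers": 0.35,"x": 0,"y": 0,"z": 0,"roll": 0},{"fingers": 0.35,"x": 0,"y": 0,"z": 0,"roll": 0},{"fingers": 0.35,"x": 0,"y": 0,"z": 0,"roll": 0},{"fingers": 0.35,"x": 0,"y": 0,"z": -10,"roll": 0},{"fingers": 0.35,"x": 0,"y": 0,"z": -30,"roll": 0},{"fingers": 0.35,"x": -8,"y": 0,"z": -40,"roll": 0},{"fingers": 0.35,"x": -20,"y": 0,"z": -35,"roll": 0},{"fingers": 0.35,"x": -20,"y": 0,"z": -35,"roll": 0},{"fingers": 0.35,"x": -12,"y": 0,"z": -10,"roll": 0},{"fingers": 0.35,"x": 0,"y": 0,"z": 0,"roll": 0},{"fingers": 0.35,"x": 0,"y": 0,"z": 0,"roll": 0}]'

```text
time_s: 10.08
ee_pos: [0.4446, 0.0962, 0.1467]
tcp_rot: [-0.0, 0.999, -0.051, 0.002]
ft_force: [-0.4, -0.3, 0.5]
finger_gap: 0.0301
gripper_force: 0.0
```

Run:
```python
from h import *
c=snap('wrist','w6.png'); P=cloud(c); g=c['image'].max(2).astype(int)
z=P[...,2]; m=((z>.018)&(z<.032)&(np.hypot(P[...,0]-.506,P[...,1]-.089)<.07)).astype(np.uint8)
ce,w,h,a,q=rect(c,m,.024); print('double',ce.round(1),w,h,a,'z',np.percentile(z[m>0],[10,50,90]))
plan([.444,-.31,.1],-80)
```

```text
double [505.5  88.3] 101.66825866699219 33.774085998535156 -5.870262145996094 z [0.02204236 0.02355642 0.02469351]
at [0.4441 0.0961 0.1455] yaw -5.9 q6 1.62 ROLL 74.12 SHIFT mm x 399.9 y 70.6 z 45.5 t 10.1333 tilt [ 0.001 -0.    -1.   ]
```

View pics/w6.png

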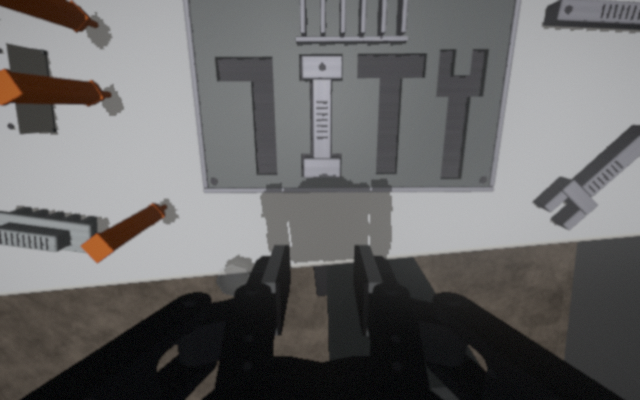

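The double key is seated: its top measures 24 mm, at (321,115). The other cut-outs at (250,115), (391,112) and (463,113) are fully visible, so I'll measure them here.

```bash
cat >> h.py <<'E'
U=np.array([np.cos(np.radians(-5.9)),np.sin(np.radians(-5.9))]); N=np.array([-U[1],U[0]])
E
python3 - <<'E'
from h import *
c=load('wrist'); g=c['image'].max(2).astype(int)
for nm,(u0,v0,u1,v1),off in (('A',(210,52,280,180),(0,15)),('T',(353,48,430,180),(1,0)),('S',(433,44,492,184),(0,0))):
    s=g[v0:v1,u0:u1]; t,_=cv2.threshold(s.astype(np.uint8),0,255,cv2.THRESH_OTSU)
    m=np.zeros((400,640),np.uint8); m[v0:v1,u0:u1]=s<=t
    ce,w,h,a,q=rect(c,m,.012); d=q-np.array([505.5,88.3]); l=np.c_[d@U,d@N]
    o=ce-off[0]*U-off[1]*N
    print(nm,t,'origin',o.round(1),round(w,1),round(h,1),'a',round(a,1),'loc x',l[:,0].min().round(1),l[:,0].max().round(1),'y',l[:,1].min().round(1),l[:,1].max().round(1))
E
```

```text
A 100.0 origin [511. 141.] 104.9 50.5 a -5.6 loc x -52.2 52.5 y 42.4 93.5
T 96.0 origin [500.  27.] 106.2 59.9 a -5.9 loc x -51.2 54.9 y -91.5 -31.6
S 89.0 origin [494.4 -34.9] 113.9 42.3 a -5.3 loc x -55.2 58.7 y -144.6 -102.0
```

Call:
jog_arm --deltas '[{"fingers": 0.5,"x": 0,"y": 0,"z": 0,"roll": 6.7},{"fingers": 0.5,"x": 0,"y": 0,"z": 0,"roll": 6.7},{"fingers": 0.5,"x": 0,"y": 0,"z": 0,"roll": 6.7},{"fingers": 0.5,"x": 0,"y": 0,"z": 0,"roll": 6.7},{"fingers": 0.5,"x": 0,"y": 0,"z": 0,"roll": 6.7},{"fingers": 0.5,"x": 0,"y": 0,"z": 0,"roll": 6.7},{"fingers": 0.5,"x": 0,"y": 0,"z": 0,"roll": 6.7},{"fingers": 0.5,"x": 0,"y": 0,"z": 0,"roll": 6.7},{"fingers": 0.5,"x": 0,"y": 0,"z": 0,"roll": 6.7},{"fingers": 0.5,"x": 0,"y": 0,"z": 0,"roll": 6.9},{"fingers": 0.5,"x": 0,"y": 0,"z": 0,"roll": 6.9}]'

```text
time_s: 11.05
ee_pos: [0.4435, 0.096, 0.1435]
tcp_rot: [0.001, 0.764, -0.645, -0.001]
ft_force: [-0.1, -0.4, -0.3]
finger_gap: 0.0425
gripper_force: 0.0
```

Call:
jog_arm --deltas '[{"fingers": 0.5,"x": 36.4,"y": 6.4,"z": 5,"roll": 0},{"fingers": 0.5,"x": 36.4,"y": 6.4,"z": 5,"roll": 0},{"fingers": 0.5,"x": 36.4,"y": 6.4,"z": 5,"roll": 0},{"fingers": 0.5,"x": 36.4,"y": 6.4,"z": 5,"roll": 0},{"fingers": 0.5,"x": 36.4,"y": 6.4,"z": 5,"roll": 0},{"fingers": 0.5,"x": 36.4,"y": 6.4,"z": 5,"roll": 0},{"fingers": 0.5,"x": 36.4,"y": 6.4,"z": 5,"roll": 0},{"fingers": 0.5,"x": 36.4,"y": 6.4,"z": 5,"roll": 0},{"fingers": 0.5,"x": 36.4,"y": 6.4,"z": 5,"roll": 0},{"fingers": 0.5,"x": 36.4,"y": 6.4,"z": 5,"roll": 0},{"fingers": 0.5,"x": 36.4,"y": 6.4,"z": 5,"roll": 0},{"fingers": 0.5,"x": 0,"y": 0,"z": 0,"roll": 0},{"fingers": 0.5,"x": 0,"y": 0,"z": 0,"roll": 0}]'

```text
time_s: 12.13
ee_pos: [0.4431, -0.3116, 0.0879]
tcp_rot: [-0.0, 0.765, -0.644, -0.002]
ft_force: [0.3, 0.4, 0.0]
finger_gap: 0.0426
gripper_force: 0.0
```

Run:
```python
from h import *
ce,a=tool((.444,-.31),rad=.072); r=np.radians(a); ce=ce-.001*np.array([np.cos(r),np.sin(r)]); print(ce); plan([ce[0],ce[1],-.0182],a)
```

```text
rect [ 442.8 -310.8] 102.6 55.3 a -80.2
[ 0.44262539 -0.30977345]
at [ 0.4433 -0.3101  0.0882] yaw -80.1 q6 2.14 ROLL 0.13 SHIFT mm x -0.4 y 0.6 z 106.4 t 12.1833 tilt [-0.004  0.002 -1.   ]
```

Call:
jog_arm --deltas '[{"fingers": 0.5,"x": -0.4,"y": 0.6,"z": 26,"roll": 0},{"fingers": 0.5,"x": 0,"y": 0,"z": 30,"roll": 0},{"fingers": 0.5,"x": 0,"y": 0,"z": 25,"roll": 0},{"fingers": 0.5,"x": 0,"y": 0,"z": 15,"roll": 0},{"fingers": 0.5,"x": 0,"y": 0,"z": 8,"roll": 0},{"fingers": 0.5,"x": 0,"y": 0,"z": 2.5,"roll": 0},{"fingers": 0.5,"x": 0,"y": 0,"z": 0,"roll": 0},{"fingers": 0,"x": 0,"y": 0,"z": 0,"roll": 0},{"fingers": 0,"x": 0,"y": 0,"z": 0,"roll": 0},{"fingers": 0,"x": 0,"y": 0,"z": 0,"roll": 0},{"fingers": 0,"x": 0,"y": 0,"z": 0,"roll": 0},{"fingers": 0,"x": 0,"y": 0,"z": 0,"roll": 0},{"fingers": 0,"x": 0,"y": 0,"z": 0,"roll": 0}]'

```text
time_s: 13.27
ee_pos: [0.4449, -0.3113, -0.0142]
tcp_rot: [0.0, 0.766, -0.643, 0.002]
ft_force: [-0.4, 0.6, 6.5]
finger_gap: -0.0002
gripper_force: 3.6
```

Run:
```python
from h import *
plan([.500,.027,.08],-5.9)
```

```text
at [ 0.4449 -0.3113 -0.0142] yaw -80.0 q6 2.14 ROLL -74.08 SHIFT mm x 20.1 y -342.1 z -94.2 t 13.2667 tilt [ 0.003 -0.002 -1.   ]
```

The fingers shut on top of the tee, which puts the true tip offset at about 34 mm. I'll rise, check the tee, and grip lower.

Call:
jog_arm --deltas '[{"fingers": 0,"x": 0,"y": 0,"z": -20,"roll": 0},{"fingers": 0.5,"x": 0,"y": 0,"z": -30,"roll": 0},{"fingers": 0.5,"x": 0,"y": 0,"z": -30,"roll": 0},{"fingers": 0.5,"x": 0,"y": 0,"z": -26,"roll": 0},{"fingers": 0.5,"x": 0,"y": 0,"z": 0,"roll": 0},{"fingers": 0.5,"x": 0,"y": 0,"z": 0,"roll": 0}]'

```text
time_s: 13.77
ee_pos: [0.4449, -0.3114, 0.0923]
tcp_rot: [0.0, 0.766, -0.643, 0.003]
ft_force: [-0.3, -0.1, 0.1]
finger_gap: 0.0429
gripper_force: 0.0
```

Run:
```python
from h import *
ce,a=tool((.444,-.31),rad=.072); r=np.radians(a); ce=ce-.001*np.array([np.cos(r),np.sin(r)]); print(ce); plan([ce[0],ce[1],-.0235],a)
```

```text
rect [ 444.9 -310.6] 102.2 55.0 a -81.0
[ 0.44471955 -0.30960197]
at [ 0.4439 -0.3103  0.0906] yaw -80.0 q6 2.14 ROLL 0.99 SHIFT mm x -0.6 y -1.0 z 114.1 t 13.8167 tilt [ 0.001 -0.001 -1.   ]
```

Call:
jog_arm --deltas '[{"fingers": 0.5,"x": -0.6,"y": -0.7,"z": 26,"roll": 0.9},{"fingers": 0.5,"x": 0,"y": 0,"z": 30,"roll": 0},{"fingers": 0.5,"x": 0,"y": 0,"z": 25,"roll": 0},{"fingers": 0.5,"x": 0,"y": 0,"z": 15,"roll": 0},{"fingers": 0.5,"x": 0,"y": 0,"z": 10,"roll": 0},{"fingers": 0.5,"x": 0,"y": 0,"z": 5,"roll": 0},{"fingers": 0.5,"x": 0,"y": 0,"z": 0,"roll": 0},{"fingers": 0,"x": 0,"y": 0,"z": 0,"roll": 0},{"fingers": 0,"x": 0,"y": 0,"z": 0,"roll": 0},{"fingers": 0,"x": 0,"y": 0,"z": 0,"roll": 0},{"fingers": 0,"x": 0,"y": 0,"z": 0,"roll": 0},{"fingers": 0,"x": 0,"y": 0,"z": 0,"roll": 0},{"fingers": 0,"x": 0,"y": 0,"z": 0,"roll": 0}]'

```text
time_s: 14.9
ee_pos: [0.4451, -0.3102, -0.0197]
tcp_rot: [0.0, 0.761, -0.649, 0.001]
ft_force: [-0.4, 0.7, 6.7]
finger_gap: 0.0139
gripper_force: 49.8
```

Run:
```python
from h import *
plan([.500,.027,.08],-5.9)
```

```text
at [ 0.4451 -0.3102 -0.0197] yaw -80.9 q6 2.15 ROLL -74.97 SHIFT mm x 19.9 y -341.1 z -99.7 t 14.9 tilt [ 0.002 -0.001 -1.   ]
```

Gripped. I'll lift, turn and carry.

Call:
jog_arm --deltas '[{"fingers": 0,"x": 0,"y": 0,"z": -15,"roll": 0},{"fingers": 0,"x": 0,"y": 0,"z": -25,"roll": -6},{"fingers": 0,"x": 0,"y": 0,"z": -30,"roll": -6.9},{"fingers": 0,"x": 0,"y": 0,"z": -30,"roll": -6.9},{"fingers": 0,"x": 0,"y": 0,"z": 0,"roll": -6.9},{"fingers": 0,"x": 0,"y": 0,"z": 0,"roll": -6.9},{"fingers": 0,"x": 0,"y": 0,"z": 0,"roll": -6.9},{"fingers": 0,"x": 0,"y": 0,"z": 0,"roll": -6.9},{"fingers": 0,"x": 0,"y": 0,"z": 0,"roll": -6.9},{"fingers": 0,"x": 0,"y": 0,"z": 0,"roll": -6.9},{"fingers": 0,"x": 0,"y": 0,"z": 0,"roll": -6.9},{"fingers": 0,"x": 0,"y": 0,"z": 0,"roll": -6.9}]'

```text
time_s: 15.9
ee_pos: [0.444, -0.3091, 0.0788]
tcp_rot: [-0.0, 0.999, -0.048, -0.0]
ft_force: [-0.3, -0.6, -0.6]
finger_gap: 0.0144
gripper_force: 49.0
```

Call:
jog_arm --deltas '[{"fingers": 0,"x": 2.1,"y": -34.1,"z": 0,"roll": 0},{"fingers": 0,"x": 2.1,"y": -34.1,"z": 0,"roll": 0},{"fingers": 0,"x": 2.1,"y": -34.1,"z": 0,"roll": 0},{"fingers": 0,"x": 2.1,"y": -34.1,"z": 0,"roll": 0},{"fingers": 0,"x": 2.1,"y": -34.1,"z": 0,"roll": 0},{"fingers": 0,"x": 2.1,"y": -34.1,"z": 0,"roll": 0},{"fingers": 0,"x": 2.1,"y": -34.1,"z": 0,"roll": 0},{"fingers": 0,"x": 2.1,"y": -34.1,"z": 0,"roll": 0},{"fingers": 0,"x": 2.1,"y": -34.1,"z": 0,"roll": 0},{"fingers": 0,"x": 2.1,"y": -34.1,"z": 0,"roll": 0},{"fingers": 0,"x": 0,"y": 0,"z": 0,"roll": 0},{"fingers": 0,"x": 0,"y": 0,"z": 0,"roll": 0},{"fingers": 0,"x": 0,"y": 0,"z": 0,"roll": 0}]'

```text
time_s: 16.98
ee_pos: [0.4998, 0.0276, 0.0789]
tcp_rot: [0.0, 0.999, -0.051, -0.0]
ft_force: [-0.2, -1.0, -1.5]
finger_gap: 0.0139
gripper_force: 49.2
```

```bash
cat >> h.py <<'E'
def held(f=None):
    "held tool's visible outline (top face at reported z + about 37 mm) in the tool frame, mm"
    c=snap('wrist',f); P=cloud(c); s=state(); M=rot(s['tcp_rot']); T=(P-s['ee_pos'])@M*1000
    m=(T[...,0]>22)&(T[...,0]<65)&(np.abs(T[...,1])<50)&(T[...,2]<-10)&(T[...,2]>-60); 
    zt=np.median(T[m][:,2]); top=s['ee_pos'][2]-zt/1000; m&=np.abs(T[...,2]-zt)<6
    ce,w,h,a,q=rect(c,m,top); L=(np.c_[q/1000,np.full(len(q),top)]-s['ee_pos'])@M*1000
    print('top at tool z %.1f, x max %.1f'%(zt,np.percentile(L[:,0],96)),'y',L[L[:,0]>36,1].min().round(1),L[L[:,0]>36,1].max().round(1),'bottom z %.4f'%(top-.02))
    e=L[L[:,0]>L[:,0].max()-2.5]; print('end slope deg %.1f'%np.degrees(np.polyfit(e[:,1],e[:,0],1)[0]))
    return L
E
python3 - <<'E'
from h import *
held(); plan([.5007,.0269,-.0157],-5.9)
E
```

```text
top at tool z -39.2, x max 50.6 y -27.1 28.3 bottom z 0.0980
end slope deg 0.3
at [0.4998 0.027  0.0789] yaw -5.9 q6 1.49 ROLL 0.00 SHIFT mm x 0.9 y -0.0 z 94.6 t 17.0333 tilt [-0.  0. -1.]
```

Call:
jog_arm --deltas '[{"fingers": 0,"x": 1.4,"y": -0.3,"z": 20,"roll": 0},{"fingers": 0,"x": 0,"y": 0,"z": 30,"roll": 0},{"fingers": 0,"x": 0,"y": 0,"z": 20,"roll": 0},{"fingers": 0,"x": 0,"y": 0,"z": 10,"roll": 0},{"fingers": 0,"x": 0,"y": 0,"z": 5,"roll": 0},{"fingers": 0,"x": 0,"y": 0,"z": 3,"roll": 0},{"fingers": 0,"x": 0,"y": 0,"z": 3,"roll": 0},{"fingers": 0,"x": 0,"y": 0,"z": 3,"roll": 0},{"fingers": 0,"x": 0,"y": 0,"z": 1,"roll": 0},{"fingers": 0,"x": 0,"y": 0,"z": 0,"roll": 0},{"fingers": 0,"x": 0,"y": 0,"z": 0,"roll": 0}]'

```text
time_s: 17.95
ee_pos: [0.5019, 0.0277, -0.0156]
tcp_rot: [0.0, 0.999, -0.051, 0.0]
ft_force: [0.2, -1.1, -0.4]
finger_gap: 0.0141
gripper_force: 49.2
```

Call:
jog_arm --deltas '[{"fingers": 0.35,"x": 0,"y": 0,"z": 0,"roll": 0},{"fingers": 0.35,"x": 0,"y": 0,"z": 0,"roll": 0},{"fingers": 0.35,"x": 0,"y": 0,"z": 0,"roll": 0},{"fingers": 0.35,"x": 0,"y": 0,"z": 0,"roll": 0},{"fingers": 0.35,"x": 0,"y": 0,"z": -10,"roll": 0},{"fingers": 0.35,"x": 0,"y": 0,"z": -30,"roll": 0},{"fingers": 0.35,"x": -8,"y": 0,"z": -40,"roll": 0},{"fingers": 0.35,"x": -20,"y": 0,"z": -30,"roll": 0},{"fingers": 0.35,"x": -20,"y": 0,"z": -10,"roll": 0},{"fingers": 0.35,"x": 0,"y": 0,"z": 0,"roll": 0},{"fingers": 0.35,"x": 0,"y": 0,"z": 0,"roll": 0}]'

```text
time_s: 18.87
ee_pos: [0.4542, 0.0328, 0.1054]
tcp_rot: [0.0, 0.999, -0.051, 0.002]
ft_force: [0.6, 0.0, -0.7]
finger_gap: 0.0299
gripper_force: 0.0
```

```bash
cat >> h.py <<'E'
def seated(near,rad=.07):
    c=snap('wrist'); P=cloud(c); z=P[...,2]
    m=((z>.018)&(z<.045)&(np.hypot(P[...,0]-near[0],P[...,1]-near[1])<rad)).astype(np.uint8)
    m=cv2.morphologyEx(m,cv2.MORPH_OPEN,np.ones((3,3),np.uint8))
    ce,w,h,a,q=rect(c,m,.024); print('seated',ce.round(1),round(w,1),round(h,1),'a %.1f'%a,'z',np.percentile(z[m>0],[10,50,90]).round(4))
E
python3 - <<'E'
from h import *
seated((.5,.027),.057); plan([.4285,-.1679,.08],133)
E
```

```text
seated [500.6  26.5] 100.6 55.4 a -5.9 z [0.0226 0.0237 0.0246]
at [0.4542 0.0327 0.1046] yaw -5.9 q6 1.48 ROLL 41.12 SHIFT mm x 129.2 y 155.6 z 24.6 t 18.9167 tilt [ 0.002  0.    -1.   ]
```

Call:
jog_arm --deltas '[{"fingers": 0.5,"x": -0.8,"y": 33.7,"z": 3,"roll": 0},{"fingers": 0.5,"x": -0.8,"y": 33.7,"z": 3,"roll": 0},{"fingers": 0.5,"x": -0.8,"y": 33.7,"z": 3,"roll": 0},{"fingers": 0.5,"x": -0.8,"y": 33.7,"z": 3,"roll": 0},{"fingers": 0.5,"x": -0.8,"y": 33.7,"z": 3,"roll": 0},{"fingers": 0.5,"x": -0.8,"y": 33.7,"z": 3,"roll": 0},{"fingers": 0.5,"x": 0,"y": 0,"z": 0,"roll": -6.9},{"fingers": 0.5,"x": 0,"y": 0,"z": 0,"roll": -6.9},{"fingers": 0.5,"x": 0,"y": 0,"z": 0,"roll": -6.9},{"fingers": 0.5,"x": 0,"y": 0,"z": 0,"roll": -6.9},{"fingers": 0.5,"x": 0,"y": 0,"z": 0,"roll": -6.9},{"fingers": 0.5,"x": 0,"y": 0,"z": 0,"roll": -6.9},{"fingers": 0.5,"x": 0,"y": 0,"z": 0,"roll": -6.9},{"fingers": 0.5,"x": 0,"y": 0,"z": 0,"roll": -6.9},{"fingers": 0.5,"x": 0,"y": 0,"z": 0,"roll": -6.9},{"fingers": 0.5,"x": 0,"y": 0,"z": 0,"roll": -6.9}]'

```text
time_s: 20.25
ee_pos: [0.4281, -0.1679, 0.0848]
tcp_rot: [-0.001, 0.851, 0.526, -0.0]
ft_force: [0.1, -0.1, 0.3]
finger_gap: 0.0425
gripper_force: 0.0
```

Call:
jog_arm --deltas '[{"fingers": 0.5,"x": 0,"y": 0,"z": 0,"roll": -6.9},{"fingers": 0.5,"x": 0,"y": 0,"z": 0,"roll": -6.9},{"fingers": 0.5,"x": 0,"y": 0,"z": 0,"roll": -6.9},{"fingers": 0.5,"x": 0,"y": 0,"z": 0,"roll": -6.9},{"fingers": 0.5,"x": 0,"y": 0,"z": 0,"roll": -7},{"fingers": 0.5,"x": 0,"y": 0,"z": 0,"roll": -7},{"fingers": 0.5,"x": 0,"y": 0,"z": 0,"roll": -7},{"fingers": 0.5,"x": 0,"y": 0,"z": 0,"roll": -7},{"fingers": 0.5,"x": 0,"y": 0,"z": 0,"roll": -7},{"fingers": 0.5,"x": 0,"y": 0,"z": 0,"roll": -7},{"fingers": 0.5,"x": 0,"y": 0,"z": 0,"roll": 0},{"fingers": 0.5,"x": 0,"y": 0,"z": 0,"roll": 0},{"fingers": 0.5,"x": 0,"y": 0,"z": 0,"roll": 0}]'

```text
time_s: 21.33
ee_pos: [0.4281, -0.1679, 0.0854]
tcp_rot: [-0.001, 0.403, 0.915, 0.0]
ft_force: [-0.5, 0.7, -0.4]
finger_gap: 0.0429
gripper_force: 0.0
```

Run:
```python
from h import *
ce,a=tool((.4285,-.168),f='w7.png'); plan([ce[0],ce[1],-.021],a)
```

```text
rect [ 426.6 -166.6] 109.7 37.5 a -46.3
at [ 0.4282 -0.1679  0.0855] yaw 132.6 q6 -1.38 ROLL -1.17 SHIFT mm x 2.0 y -0.3 z 106.5 t 21.3833 tilt [ 0.001 -0.    -1.   ]
```

Call:
jog_arm --deltas '[{"fingers": 0.5,"x": 1.3,"y": -0.2,"z": 26,"roll": -0.9},{"fingers": 0.5,"x": 0,"y": 0,"z": 30,"roll": 0},{"fingers": 0.5,"x": 0,"y": 0,"z": 25,"roll": 0},{"fingers": 0.5,"x": 0,"y": 0,"z": 15,"roll": 0},{"fingers": 0.5,"x": 0,"y": 0,"z": 8,"roll": 0},{"fingers": 0.5,"x": 0,"y": 0,"z": 4,"roll": 0},{"fingers": 0.5,"x": 0,"y": 0,"z": 0,"roll": 0},{"fingers": 0,"x": 0,"y": 0,"z": 0,"roll": 0},{"fingers": 0,"x": 0,"y": 0,"z": 0,"roll": 0},{"fingers": 0,"x": 0,"y": 0,"z": 0,"roll": 0},{"fingers": 0,"x": 0,"y": 0,"z": 0,"roll": 0},{"fingers": 0,"x": 0,"y": 0,"z": 0,"roll": 0},{"fingers": 0,"x": 0,"y": 0,"z": 0,"roll": 0}]'

```text
time_s: 22.47
ee_pos: [0.4283, -0.1678, -0.0207]
tcp_rot: [0.001, 0.394, 0.919, -0.0]
ft_force: [-1.2, 0.9, 5.9]
finger_gap: 0.0142
gripper_force: 49.6
```

Run:
```python
from h import *
plan([.4943,-.0346,.08],-5.9)
```

```text
at [ 0.4283 -0.1678 -0.0207] yaw 133.6 q6 -1.39 ROLL -40.48 SHIFT mm x -51.9 y 139.3 z -100.7 t 22.4667 tilt [-0.003  0.    -1.   ]
```

Call:
jog_arm --deltas '[{"fingers": 0,"x": 0,"y": 0,"z": -20,"roll": 0},{"fingers": 0,"x": 0,"y": 0,"z": -40,"roll": 3.5},{"fingers": 0,"x": 0,"y": 0,"z": -40,"roll": 6},{"fingers": 0,"x": 0,"y": 0,"z": 0,"roll": 7},{"fingers": 0,"x": 0,"y": 0,"z": 0,"roll": 7},{"fingers": 0,"x": 0,"y": 0,"z": 0,"roll": 7},{"fingers": 0,"x": 0,"y": 0,"z": 0,"roll": 7},{"fingers": 0,"x": 0,"y": 0,"z": 0,"roll": 7},{"fingers": 0,"x": 0,"y": 0,"z": 0,"roll": 7},{"fingers": 0,"x": 0,"y": 0,"z": 0,"roll": 7},{"fingers": 0,"x": 0,"y": 0,"z": 0,"roll": 7},{"fingers": 0,"x": 0,"y": 0,"z": 0,"roll": 7},{"fingers": 0,"x": 0,"y": 0,"z": 0,"roll": 7},{"fingers": 0,"x": 0,"y": 0,"z": 0,"roll": 7},{"fingers": 0,"x": 0,"y": 0,"z": 0,"roll": 7},{"fingers": 0,"x": 0,"y": 0,"z": 0,"roll": 7},{"fingers": 0,"x": 0,"y": 0,"z": 0,"roll": 7},{"fingers": 0,"x": 0,"y": 0,"z": 0,"roll": 7},{"fingers": 0,"x": 0,"y": 0,"z": 0,"roll": 7},{"fingers": 0,"x": 0,"y": 0,"z": 0,"roll": 7}]'

```text
time_s: 24.13
ee_pos: [0.4272, -0.167, 0.0783]
tcp_rot: [0.0, 0.999, 0.042, 0.0]
ft_force: [-0.2, -0.4, -0.9]
finger_gap: 0.0138
gripper_force: 49.2
```

Call:
jog_arm --deltas '[{"fingers": 0,"x": 0,"y": 0,"z": 0,"roll": 5.5},{"fingers": 0,"x": 0,"y": 0,"z": 0,"roll": 5.5},{"fingers": 0,"x": 13,"y": -34.8,"z": 0,"roll": 0},{"fingers": 0,"x": 13,"y": -34.8,"z": 0,"roll": 0},{"fingers": 0,"x": 13,"y": -34.8,"z": 0,"roll": 0},{"fingers": 0,"x": 13,"y": -34.8,"z": 0,"roll": 0},{"fingers": 0,"x": 0,"y": 0,"z": 0,"roll": 0},{"fingers": 0,"x": 0,"y": 0,"z": 0,"roll": 0},{"fingers": 0,"x": 0,"y": 0,"z": 0,"roll": 0}]'

```text
time_s: 24.88
ee_pos: [0.4929, -0.0338, 0.078]
tcp_rot: [0.0, 0.999, -0.051, -0.0]
ft_force: [-0.3, -0.5, -1.2]
finger_gap: 0.0142
gripper_force: 49.4
```

Run:
```python
from h import *
held(); plan([.4943,-.0346,-.0167],-5.9)
```

```text
top at tool z -40.2, x max 58.6 y -18.0 19.7 bottom z 0.0982
end slope deg 0.0
at [ 0.4928 -0.0345  0.078 ] yaw -5.9 q6 1.36 ROLL 0.01 SHIFT mm x 1.5 y -0.0 z 94.7 t 24.9333 tilt [-0.  0. -1.]
```

Call:
jog_arm --deltas '[{"fingers": 0,"x": -1.6,"y": -0.3,"z": 20,"roll": 0},{"fingers": 0,"x": 0,"y": 0,"z": 30,"roll": 0},{"fingers": 0,"x": 0,"y": 0,"z": 20,"roll": 0},{"fingers": 0,"x": 0,"y": 0,"z": 10,"roll": 0},{"fingers": 0,"x": 0,"y": 0,"z": 5,"roll": 0},{"fingers": 0,"x": 0,"y": 0,"z": 3,"roll": 0},{"fingers": 0,"x": 0,"y": 0,"z": 3,"roll": 0},{"fingers": 0,"x": 0,"y": 0,"z": 3,"roll": 0},{"fingers": 0,"x": 0,"y": 0,"z": 1,"roll": 0},{"fingers": 0,"x": 0,"y": 0,"z": 0,"roll": 0},{"fingers": 0,"x": 0,"y": 0,"z": 0,"roll": 0}]'

```text
time_s: 25.85
ee_pos: [0.4922, -0.0336, -0.0166]
tcp_rot: [0.0, 0.999, -0.051, 0.0]
ft_force: [-0.5, 0.7, -1.4]
finger_gap: 0.0138
gripper_force: 49.4
```

Call:
jog_arm --deltas '[{"fingers": 0.35,"x": 0,"y": 0,"z": 0,"roll": 0},{"fingers": 0.35,"x": 0,"y": 0,"z": 0,"roll": 0},{"fingers": 0.35,"x": 0,"y": 0,"z": 0,"roll": 0},{"fingers": 0.35,"x": 0,"y": 0,"z": 0,"roll": 0},{"fingers": 0.35,"x": 0,"y": 0,"z": -10,"roll": 0},{"fingers": 0.35,"x": 0,"y": 0,"z": -30,"roll": 0},{"fingers": 0.35,"x": -8,"y": 0,"z": -40,"roll": 0},{"fingers": 0.35,"x": -20,"y": 0,"z": -30,"roll": 0},{"fingers": 0.35,"x": -20,"y": 0,"z": -10,"roll": 0},{"fingers": 0.35,"x": 0,"y": 0,"z": 0,"roll": 0},{"fingers": 0.35,"x": 0,"y": 0,"z": 0,"roll": 0}]'

```text
time_s: 26.77
ee_pos: [0.4443, -0.0287, 0.1044]
tcp_rot: [0.0, 0.999, -0.051, 0.002]
ft_force: [0.2, -0.3, -0.4]
finger_gap: 0.03
gripper_force: 0.0
```

Run:
```python
from h import *
seated((.494,-.035),.06)
c=load('wrist'); P=cloud(c); z=P[...,2]
m=((z>.011)&(z<.03)&(np.hypot(P[...,0]-.575,P[...,1]+.16)<.075)).astype(np.uint8)
ce,w,h,a,q=rect(c,m,.02); print('angle',ce,w,h,a)
plan([.576,-.18,.08],-98.7)
```

```text
seated [495.2 -35.5] 109.0 37.7 a -6.3 z [0.0226 0.0236 0.0246]
angle [ 563.32519531 -160.23112488] 102.61859130859375 21.314504623413086 83.70729064941406
at [ 0.4443 -0.0287  0.1036] yaw -5.9 q6 1.34 ROLL -87.19 SHIFT mm x -129.7 y 153.1 z 23.6 t 26.8167 tilt [ 0.002  0.    -1.   ]
```

Call:
jog_arm --deltas '[{"fingers": 0.5,"x": 26.6,"y": 24.3,"z": 4,"roll": 0},{"fingers": 0.5,"x": 26.6,"y": 24.3,"z": 4,"roll": 0},{"fingers": 0.5,"x": 26.6,"y": 24.3,"z": 4,"roll": 0},{"fingers": 0.5,"x": 26.6,"y": 24.3,"z": 4,"roll": 0},{"fingers": 0.5,"x": 26.6,"y": 24.3,"z": 4,"roll": 0},{"fingers": 0.5,"x": 0,"y": 0,"z": 0,"roll": 6.6},{"fingers": 0.5,"x": 0,"y": 0,"z": 0,"roll": 6.6},{"fingers": 0.5,"x": 0,"y": 0,"z": 0,"roll": 6.6},{"fingers": 0.5,"x": 0,"y": 0,"z": 0,"roll": 6.6},{"fingers": 0.5,"x": 0,"y": 0,"z": 0,"roll": 6.6},{"fingers": 0.5,"x": 0,"y": 0,"z": 0,"roll": 6.6},{"fingers": 0.5,"x": 0,"y": 0,"z": 0,"roll": 6.6},{"fingers": 0.5,"x": 0,"y": 0,"z": 0,"roll": 6.6},{"fingers": 0.5,"x": 0,"y": 0,"z": 0,"roll": 6.6},{"fingers": 0.5,"x": 0,"y": 0,"z": 0,"roll": 6.6},{"fingers": 0.5,"x": 0,"y": 0,"z": 0,"roll": 6.7},{"fingers": 0.5,"x": 0,"y": 0,"z": 0,"roll": 6.7},{"fingers": 0.5,"x": 0,"y": 0,"z": 0,"roll": 6.7},{"fingers": 0.5,"x": 0,"y": 0,"z": 0,"roll": 6.7}]'

```text
time_s: 28.4
ee_pos: [0.5636, -0.1629, 0.0812]
tcp_rot: [-0.0, -0.649, 0.76, 0.001]
ft_force: [0.1, 0.7, 0.5]
finger_gap: 0.0426
gripper_force: 0.0
```

Call:
jog_arm --deltas '[{"fingers": 0.5,"x": 0,"y": 0,"z": 0,"roll": 0},{"fingers": 0.5,"x": 0,"y": 0,"z": 0,"roll": 0},{"fingers": 0.5,"x": 0,"y": 0,"z": 0,"roll": 0}]'

```text
time_s: 28.65
ee_pos: [0.5636, -0.1629, 0.082]
tcp_rot: [-0.0, -0.653, 0.757, 0.001]
ft_force: [0.6, 0.0, 0.1]
finger_gap: 0.0425
gripper_force: 0.0
```

Run:
```python
from h import *
ce,a=tool((.575,-.163),.075); r=np.radians(a+180 if a>0 else a); h=np.array([np.cos(r),np.sin(r)]); o=ce-.015*np.array([-h[1],h[0]]); print(o,np.degrees(r)); plan([o[0],o[1],-.022],np.degrees(r))
```

```text
rect [ 578.6 -164.6] 100.4 45.5 a 81.4
[ 0.56372849 -0.16237524] 261.4494400024414
at [ 0.5637 -0.163   0.0823] yaw -98.5 q6 2.81 ROLL 0.03 SHIFT mm x -0.6 y 0.0 z 104.3 t 28.7 tilt [-0.     0.001 -1.   ]
```

Call:
jog_arm --deltas '[{"fingers": 0.5,"x": -0.5,"y": 0,"z": 26,"roll": 0},{"fingers": 0.5,"x": 0,"y": 0,"z": 30,"roll": 0},{"fingers": 0.5,"x": 0,"y": 0,"z": 22,"roll": 0},{"fingers": 0.5,"x": 0,"y": 0,"z": 15,"roll": 0},{"fingers": 0.5,"x": 0,"y": 0,"z": 8,"roll": 0},{"fingers": 0.5,"x": 0,"y": 0,"z": 4,"roll": 0},{"fingers": 0.5,"x": 0,"y": 0,"z": 0,"roll": 0},{"fingers": 0,"x": 0,"y": 0,"z": 0,"roll": 0},{"fingers": 0,"x": 0,"y": 0,"z": 0,"roll": 0},{"fingers": 0,"x": 0,"y": 0,"z": 0,"roll": 0},{"fingers": 0,"x": 0,"y": 0,"z": 0,"roll": 0},{"fingers": 0,"x": 0,"y": 0,"z": 0,"roll": 0},{"fingers": 0,"x": 0,"y": 0,"z": 0,"roll": 0}]'

```text
time_s: 29.78
ee_pos: [0.5651, -0.1631, -0.0205]
tcp_rot: [0.001, -0.652, 0.759, -0.001]
ft_force: [1.1, 0.8, 6.1]
finger_gap: 0.0137
gripper_force: 50.3
```

Run:
```python
from h import *
plan([.511,.141,.08],-5.9)
```

```text
at [ 0.5651 -0.1631 -0.0205] yaw -98.7 q6 2.81 ROLL 87.23 SHIFT mm x 85.1 y 297.0 z -100.5 t 29.7833 tilt [ 0.001 -0.003 -1.   ]
```

Call:
jog_arm --deltas '[{"fingers": 0,"x": 0,"y": 0,"z": -20,"roll": 0},{"fingers": 0,"x": 0,"y": 0,"z": -40,"roll": -3.5},{"fingers": 0,"x": 0,"y": 0,"z": -40,"roll": -6.5},{"fingers": 0,"x": 0,"y": 0,"z": 0,"roll": -6.9},{"fingers": 0,"x": 0,"y": 0,"z": 0,"roll": -6.9},{"fingers": 0,"x": 0,"y": 0,"z": 0,"roll": -6.9},{"fingers": 0,"x": 0,"y": 0,"z": 0,"roll": -6.9},{"fingers": 0,"x": 0,"y": 0,"z": 0,"roll": -6.9},{"fingers": 0,"x": 0,"y": 0,"z": 0,"roll": -6.9},{"fingers": 0,"x": 0,"y": 0,"z": 0,"roll": -6.9},{"fingers": 0,"x": 0,"y": 0,"z": 0,"roll": -6.9},{"fingers": 0,"x": 0,"y": 0,"z": 0,"roll": -6.9},{"fingers": 0,"x": 0,"y": 0,"z": 0,"roll": -6.9},{"fingers": 0,"x": 0,"y": 0,"z": 0,"roll": -6.9},{"fingers": 0,"x": 0,"y": 0,"z": 0,"roll": -6.9}]'

```text
time_s: 31.03
ee_pos: [0.5636, -0.1624, 0.078]
tcp_rot: [-0.0, 0.999, -0.048, -0.0]
ft_force: [-0.1, -0.6, -0.8]
finger_gap: 0.0142
gripper_force: 49.5
```

Call:
jog_arm --deltas '[{"fingers": 0,"x": -9.5,"y": -33,"z": 0,"roll": 0},{"fingers": 0,"x": -9.5,"y": -33,"z": 0,"roll": 0},{"fingers": 0,"x": -9.5,"y": -33,"z": 0,"roll": 0},{"fingers": 0,"x": -9.5,"y": -33,"z": 0,"roll": 0},{"fingers": 0,"x": -9.5,"y": -33,"z": 0,"roll": 0},{"fingers": 0,"x": -9.5,"y": -33,"z": 0,"roll": 0},{"fingers": 0,"x": -9.5,"y": -33,"z": 0,"roll": 0},{"fingers": 0,"x": -9.5,"y": -33,"z": 0,"roll": 0},{"fingers": 0,"x": -9.5,"y": -33,"z": 0,"roll": 0},{"fingers": 0,"x": 0,"y": 0,"z": 0,"roll": 0},{"fingers": 0,"x": 0,"y": 0,"z": 0,"roll": 0},{"fingers": 0,"x": 0,"y": 0,"z": 0,"roll": 0}]'

```text
time_s: 32.03
ee_pos: [0.5092, 0.1415, 0.0781]
tcp_rot: [0.0, 0.999, -0.051, 0.0]
ft_force: [0.4, -0.4, -0.2]
finger_gap: 0.0142
gripper_force: 49.5
```

Run:
```python
from h import *
held(); plan([.511,.141,-.0165],-5.9)
```

```text
top at tool z -39.9, x max 48.8 y -36.8 8.6 bottom z 0.0980
end slope deg -0.2
at [0.5094 0.1409 0.0781] yaw -5.9 q6 1.72 ROLL 0.00 SHIFT mm x 1.6 y -0.3 z 94.6 t 32.0833 tilt [ 0.  0. -1.]
```

Call:
jog_arm --deltas '[{"fingers": 0,"x": 2.7,"y": -0.5,"z": 20,"roll": 0},{"fingers": 0,"x": 0,"y": 0,"z": 30,"roll": 0},{"fingers": 0,"x": 0,"y": 0,"z": 20,"roll": 0},{"fingers": 0,"x": 0,"y": 0,"z": 10,"roll": 0},{"fingers": 0,"x": 0,"y": 0,"z": 5,"roll": 0},{"fingers": 0,"x": 0,"y": 0,"z": 3,"roll": 0},{"fingers": 0,"x": 0,"y": 0,"z": 3,"roll": 0},{"fingers": 0,"x": 0,"y": 0,"z": 3,"roll": 0},{"fingers": 0,"x": 0,"y": 0,"z": 1,"roll": 0},{"fingers": 0,"x": 0,"y": 0,"z": 0,"roll": 0},{"fingers": 0,"x": 0,"y": 0,"z": 0,"roll": 0}]'

```text
time_s: 33.0
ee_pos: [0.5126, 0.1418, -0.0164]
tcp_rot: [0.0, 0.999, -0.051, 0.001]
ft_force: [0.6, -0.9, 0.2]
finger_gap: 0.0144
gripper_force: 49.7
```

Call:
jog_arm --deltas '[{"fingers": 0.35,"x": 0,"y": 0,"z": 0,"roll": 0},{"fingers": 0.35,"x": 0,"y": 0,"z": 0,"roll": 0},{"fingers": 0.35,"x": 0,"y": 0,"z": 0,"roll": 0},{"fingers": 0.35,"x": 0,"y": 0,"z": 0,"roll": 0},{"fingers": 0.35,"x": 0,"y": 0,"z": -10,"roll": 0},{"fingers": 0.35,"x": 0,"y": 0,"z": -40,"roll": 0},{"fingers": 0.35,"x": 0,"y": 0,"z": -40,"roll": 0},{"fingers": 0.35,"x": 0,"y": 20,"z": -35,"roll": 0},{"fingers": 0.35,"x": 0,"y": 25,"z": -30,"roll": 0},{"fingers": 0.35,"x": 0,"y": 30,"z": -20,"roll": 0},{"fingers": 0.35,"x": 0,"y": 0,"z": 0,"roll": 0},{"fingers": 0.35,"x": 0,"y": 0,"z": 0,"roll": 0},{"fingers": 0.35,"x": 0,"y": 0,"z": 0,"roll": 0}]'

```text
time_s: 34.08
ee_pos: [0.5039, 0.0674, 0.158]
tcp_rot: [-0.0, 0.999, -0.052, -0.0]
ft_force: [0.7, 0.6, 0.6]
finger_gap: 0.0303
gripper_force: 0.0
```

Run:
```python
from h import *
c=snap('wrist','w8.png'); P=cloud(c); z=P[...,2]
m=(z>.019)&(z<.03); k,l,st,_=cv2.connectedComponentsWithStats(cv2.morphologyEx(m.astype(np.uint8),cv2.MORPH_OPEN,np.ones((3,3),np.uint8)))
for i in range(1,k):
    if st[i,4]>300:
        ce,w,h,a,q=rect(c,l==i,.024); print(st[i],ce.round(1),round(w,1),round(h,1),'a %.1f'%a,'z',np.percentile(z[l==i],[10,50,90]).round(4))
print(state()['ee_pos'])
```

```text
[ 41   0 179  35 820] [663.7 211. ] 154.1 4.4 a -86.1 z [0.0201 0.0243 0.0287]
[271  65 107   6 483] [607.1  53. ] 92.5 4.0 a 84.1 z [0.0205 0.0216 0.0227]
[273 112 103   6 432] [567.8  57. ] 92.5 3.6 a 84.7 z [0.0206 0.0216 0.0225]
[ 20 123  16  41 395] [569.9 330.6] 37.2 9.8 a -10.3 z [0.0202 0.0245 0.0285]
[ 409  123   45  113 2448] [495.6 -34.7] 109.4 38.5 a -6.1 z [0.0224 0.0238 0.0247]
[ 334  129   61  104 2517] [501.   26.7] 100.9 55.6 a -6.0 z [0.0227 0.0237 0.0247]
[ 279  130   38  105 2409] [505.9  88.1] 102.3 33.3 a -5.6 z [0.0226 0.0236 0.0246]
[ 201  132   55  102 2311] [512.4 154.2] 99.2 46.0 a -5.9 z [0.0224 0.0235 0.0245]
[  0 273  53  32 988] [423.9 384.5] 51.3 33.2 a 76.1 z [0.0231 0.0269 0.0281]
[0.5034241  0.06786414 0.1572422 ]
```

View pics/w8.png

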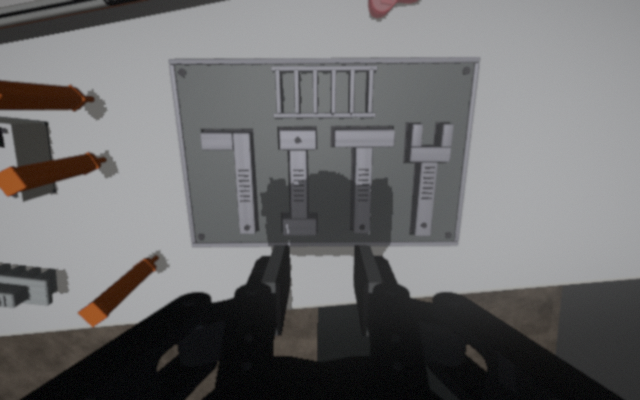

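All four tools lie in their cut-outs with tops at 24 mm, and the rack walls are at (325,68) and (325,115). Next comes the keeper, at the left edge near (25,290), with an orange stylus base nearby at (155,262).

Call:
jog_arm --deltas '[{"fingers": 0.6,"x": -11.5,"y": -31.9,"z": 2,"roll": 0},{"fingers": 0.6,"x": -11.5,"y": -31.9,"z": 2,"roll": 0},{"fingers": 0.6,"x": -11.5,"y": -31.9,"z": 2,"roll": 0},{"fingers": 0.6,"x": -11.5,"y": -31.9,"z": 2,"roll": 0},{"fingers": 0.6,"x": -11.5,"y": -31.9,"z": 2,"roll": 0},{"fingers": 0.6,"x": -11.5,"y": -31.9,"z": 2,"roll": 0},{"fingers": 0.6,"x": -11.5,"y": -31.9,"z": 2,"roll": 0},{"fingers": 0.6,"x": -11.5,"y": -31.9,"z": 2,"roll": 0},{"fingers": 0.6,"x": -11.5,"y": -31.9,"z": 2,"roll": 0},{"fingers": 0.6,"x": 0,"y": 0,"z": 0,"roll": -6.9},{"fingers": 0.6,"x": 0,"y": 0,"z": 0,"roll": -6.9},{"fingers": 0.6,"x": 0,"y": 0,"z": 0,"roll": -6.9},{"fingers": 0.6,"x": 0,"y": 0,"z": 0,"roll": -6.9},{"fingers": 0.6,"x": 0,"y": 0,"z": 0,"roll": -6.9},{"fingers": 0.6,"x": 0,"y": 0,"z": 0,"roll": -6.9},{"fingers": 0.6,"x": 0,"y": 0,"z": 0,"roll": -6.9},{"fingers": 0.6,"x": 0,"y": 0,"z": 0,"roll": -6.9},{"fingers": 0.6,"x": 0,"y": 0,"z": 0,"roll": -6.9},{"fingers": 0.6,"x": 0,"y": 0,"z": 0,"roll": -6.9}]'

```text
time_s: 35.72
ee_pos: [0.4289, 0.3639, 0.1381]
tcp_rot: [-0.0, 0.85, 0.527, -0.002]
ft_force: [0.1, 0.1, -0.3]
finger_gap: 0.0514
gripper_force: 0.0
```

Call:
jog_arm --deltas '[{"fingers": 0.6,"x": 0,"y": 0,"z": 0,"roll": -6.9},{"fingers": 0.6,"x": 0,"y": 0,"z": 0,"roll": -6},{"fingers": 0.6,"x": 0,"y": 0,"z": 0,"roll": 0},{"fingers": 0.6,"x": 0,"y": 0,"z": 0,"roll": 0},{"fingers": 0.6,"x": 0,"y": 0,"z": 0,"roll": 0}]'

```text
time_s: 36.13
ee_pos: [0.4298, 0.3637, 0.1391]
tcp_rot: [-0.0, 0.789, 0.615, -0.001]
ft_force: [-0.6, 0.6, 0.1]
finger_gap: 0.0514
gripper_force: 0.0
```

Run:
```python
from h import *
t=load('top'); Q=cloud(t); h=cv2.cvtColor(t['image'],cv2.COLOR_RGB2HSV)
o=((h[...,0]<20)&(h[...,1]>150)&(Q[...,2]>.01)&(Q[...,2]<.12)&(Q[...,1]<.36)&(Q[...,0]<.65)).astype(np.uint8)
k,l,st,_=cv2.connectedComponentsWithStats(o)
for i in range(1,k):
    if st[i,4]>8: print('orange',Q[l==i].mean(0).round(3),st[i,4])
c=snap('wrist','w9.png'); P=cloud(c); z=P[...,2]; near=(np.hypot(P[...,0]-.43,P[...,1]-.364)<.07)
for nm,lo,hi,pl in (('plate+rib',.019,.055,.028),('rib',.039,.052,.046)):
    m=cv2.morphologyEx(((z>lo)&(z<hi)&near).astype(np.uint8),cv2.MORPH_OPEN,np.ones((3,3),np.uint8))
    ce,w,h,a,q=rect(c,m,pl); print(nm,ce.round(1),round(w,1),round(h,1),'a %.1f'%a)
plan([ce[0]/1000,ce[1]/1000,-.002],a)
```

```text
orange [0.601 0.279 0.093] 44
orange [0.544 0.283 0.094] 46
orange [0.435 0.257 0.091] 44
plate+rib [426.4 398.9] 73.0 29.1 a 76.0
rib [428.7 407.7] 54.9 15.8 a 75.6
at [0.43   0.3637 0.1393] yaw 75.9 q6 0.74 ROLL 0.32 SHIFT mm x 42.4 y -12.2 z 141.3 t 36.1833 tilt [-0.001 -0.001 -1.   ]
```

View pics/w9.png

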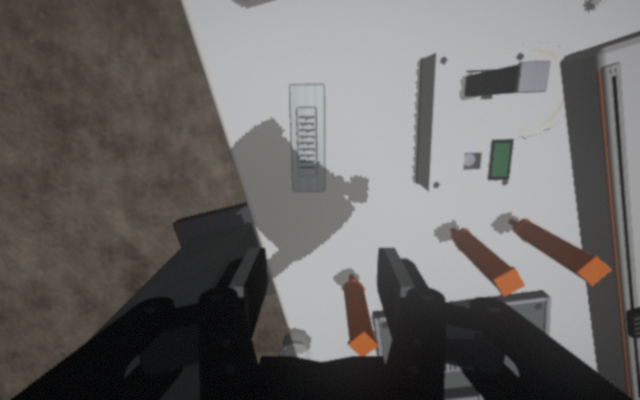

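The keeper has been knocked aside. It now lies at (307,137) in the picture, clear of the orange stylus at (358,310). I'll go straight to it.

Call:
jog_arm --deltas '[{"fingers": 0.6,"x": 21.2,"y": -6.1,"z": 10,"roll": 0.3},{"fingers": 0.6,"x": 21.2,"y": -6.1,"z": 10,"roll": 0},{"fingers": 0.6,"x": 0,"y": 0,"z": 30,"roll": 0},{"fingers": 0.6,"x": 0,"y": 0,"z": 30,"roll": 0},{"fingers": 0.6,"x": 0,"y": 0,"z": 15,"roll": 0},{"fingers": 0.6,"x": 0,"y": 0,"z": 0,"roll": 0},{"fingers": 0.6,"x": 0,"y": 0,"z": 0,"roll": 0},{"fingers": 0.6,"x": 0,"y": 0,"z": 0,"roll": 0}]'

```text
time_s: 36.85
ee_pos: [0.4301, 0.4081, 0.0463]
tcp_rot: [0.0, 0.79, 0.613, 0.001]
ft_force: [0.3, 0.6, -0.3]
finger_gap: 0.0508
gripper_force: 0.0
```

Run:
```python
from h import *
c=snap('wrist'); P=cloud(c); z=P[...,2]; near=(np.hypot(P[...,0]-.4287,P[...,1]-.4077)<.06)
for nm,lo,hi,pl in (('plate+rib',.019,.055,.028),('rib',.039,.052,.046)):
    m=cv2.morphologyEx(((z>lo)&(z<hi)&near).astype(np.uint8),cv2.MORPH_OPEN,np.ones((3,3),np.uint8))
    ce,w,h,a,q=rect(c,m,pl); print(nm,ce.round(1),round(w,1),round(h,1),'a %.1f'%a)
plan([ce[0]/1000,ce[1]/1000,-.002],a)
```

```text
plate+rib [428.9 407.9] 92.4 29.7 a 76.2
rib [428.9 408.2] 56.9 15.7 a 76.2
at [0.4305 0.4084 0.0468] yaw 75.7 q6 0.81 ROLL -0.47 SHIFT mm x -0.5 y -1.5 z 48.8 t 36.9 tilt [ 0.002  0.002 -1.   ]
```

Call:
jog_arm --deltas '[{"fingers": 0.6,"x": -0.5,"y": -1.4,"z": 20,"roll": -0.5},{"fingers": 0.6,"x": 0,"y": 0,"z": 15,"roll": 0},{"fingers": 0.6,"x": 0,"y": 0,"z": 8,"roll": 0},{"fingers": 0.6,"x": 0,"y": 0,"z": 4,"roll": 0},{"fingers": 0.6,"x": 0,"y": 0,"z": 0,"roll": 0},{"fingers": 0,"x": 0,"y": 0,"z": 0,"roll": 0},{"fingers": 0,"x": 0,"y": 0,"z": 0,"roll": 0},{"fingers": 0,"x": 0,"y": 0,"z": 0,"roll": 0},{"fingers": 0,"x": 0,"y": 0,"z": 0,"roll": 0},{"fingers": 0,"x": 0,"y": 0,"z": 0,"roll": 0},{"fingers": 0,"x": 0,"y": 0,"z": 0,"roll": 0},{"fingers": 0,"x": 0,"y": 0,"z": 0,"roll": 0}]' --squeeze 60

```text
time_s: 37.9
ee_pos: [0.4285, 0.408, -0.0007]
tcp_rot: [0.0, 0.787, 0.617, 0.001]
ft_force: [-0.6, -0.4, 5.7]
finger_gap: 0.0142
gripper_force: 60.9
```

Run:
```python
from h import *
plan([.5874,.055,.11],84.1)
```

```text
at [ 0.4285  0.408  -0.0007] yaw 76.2 q6 0.80 ROLL -7.87 SHIFT mm x -334.8 y 194.3 z -110.7 t 37.9 tilt [ 0.001  0.001 -1.   ]
```

Keeper gripped. I'll lift it high over the orange pieces and carry it to the rack.

Call:
jog_arm --deltas '[{"fingers": 0,"x": 0,"y": 0,"z": -20,"roll": 0},{"fingers": 0,"x": 0,"y": 0,"z": -40,"roll": 0},{"fingers": 0,"x": 0,"y": 0,"z": -40,"roll": 0},{"fingers": 0,"x": 0,"y": 0,"z": -40,"roll": -3.9},{"fingers": 0,"x": 0,"y": 0,"z": 0,"roll": -4},{"fingers": 0,"x": 0,"y": 0,"z": 0,"roll": 0},{"fingers": 0,"x": -33.5,"y": 19.4,"z": 0,"roll": 0},{"fingers": 0,"x": -33.5,"y": 19.4,"z": 0,"roll": 0},{"fingers": 0,"x": -33.5,"y": 19.4,"z": 0,"roll": 0},{"fingers": 0,"x": -33.5,"y": 19.4,"z": 0,"roll": 0},{"fingers": 0,"x": -33.5,"y": 19.4,"z": 0,"roll": 0},{"fingers": 0,"x": -33.5,"y": 19.4,"z": 0,"roll": 0},{"fingers": 0,"x": -33.5,"y": 19.4,"z": 0,"roll": 0},{"fingers": 0,"x": -33.5,"y": 19.4,"z": 0,"roll": 0},{"fingers": 0,"x": -33.5,"y": 19.4,"z": 0,"roll": 0},{"fingers": 0,"x": -33.5,"y": 19.4,"z": 0,"roll": 0},{"fingers": 0,"x": 0,"y": 0,"z": 30,"roll": 0},{"fingers": 0,"x": 0,"y": 0,"z": 20,"roll": 0},{"fingers": 0,"x": 0,"y": 0,"z": 0,"roll": 0},{"fingers": 0,"x": 0,"y": 0,"z": 0,"roll": 0}]'

```text
time_s: 39.57
ee_pos: [0.5837, 0.0545, 0.0851]
tcp_rot: [-0.003, 0.743, 0.669, -0.002]
ft_force: [-0.0, 0.4, -1.1]
finger_gap: 0.0142
gripper_force: 59.9
```

Run:
```python
from h import *
c=snap('wrist','w10.png'); plan([.5874,.055,.0133],84.1); s=state(); print(s['finger_gap'])
P=cloud(c); T=(P-s['ee_pos'])@rot(s['tcp_rot'])*1000
m=(T[...,0]>15)&(T[...,0]<55)&(np.abs(T[...,1])<20)&(T[...,2]<-5)&(T[...,2]>-70)
for k in ((-53,-40),(-33,-22)):
    b=m&(T[...,2]>k[0])&(T[...,2]<k[1]); print(k,b.sum(),T[b].min(0).round(1),T[b].max(0).round(1))
```

```text
at [0.5853 0.0547 0.087 ] yaw 84.1 q6 -0.01 ROLL -0.02 SHIFT mm x 0.6 y 2.0 z 73.7 t 39.6167 tilt [ 0.    -0.003 -1.   ]
0.014146979510909354
(-53, -40) 1157 [ 15.   -8.9 -46.2] [ 27.8   7.  -40. ]
(-33, -22) 3337 [ 15.  -16.2 -33. ] [ 45.4  14.  -22. ]
```

View pics/w10.png

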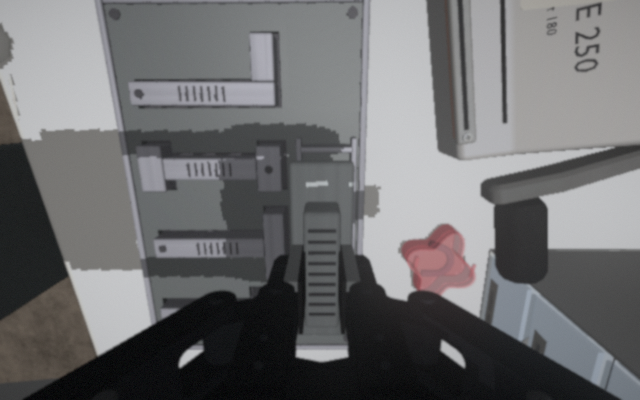

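The keeper is held squarely, its end at (322,180), above the rack whose near wall shows at (325,148). I'll lower it to just above the rack fins and check the position.

Call:
jog_arm --deltas '[{"fingers": 0,"x": 0.8,"y": 2.4,"z": 20,"roll": 0},{"fingers": 0,"x": 0,"y": 0,"z": 15,"roll": 0},{"fingers": 0,"x": 0,"y": 0,"z": 10,"roll": 0},{"fingers": 0,"x": 0,"y": 0,"z": 0,"roll": 0},{"fingers": 0,"x": 0,"y": 0,"z": 0,"roll": 0},{"fingers": 0,"x": 0,"y": 0,"z": 0,"roll": 0},{"fingers": 0,"x": 0,"y": 0,"z": 0,"roll": 0}]'

```text
time_s: 40.2
ee_pos: [0.59, 0.0549, 0.0445]
tcp_rot: [0.001, 0.742, 0.67, 0.001]
ft_force: [0.2, 0.8, -2.0]
finger_gap: 0.0142
gripper_force: 60.0
```

Run:
```python
from h import *
plan([.5884,.0553,.0133],84.1)
```

```text
at [0.59   0.0549 0.0445] yaw 84.1 q6 -0.00 ROLL 0.03 SHIFT mm x 0.2 y -1.6 z 31.2 t 40.2 tilt [-0.     0.002 -1.   ]
```

Call:
jog_arm --deltas '[{"fingers": 0,"x": 0.2,"y": -1.2,"z": 5,"roll": 0},{"fingers": 0,"x": 0,"y": 0,"z": 4,"roll": 0},{"fingers": 0,"x": 0,"y": 0,"z": 4,"roll": 0},{"fingers": 0,"x": 0,"y": 0,"z": 4,"roll": 0},{"fingers": 0,"x": 0,"y": 0,"z": 3,"roll": 0},{"fingers": 0,"x": 0,"y": 0,"z": 0,"roll": 0},{"fingers": 0,"x": 0,"y": 0,"z": 0,"roll": 0}]'

```text
time_s: 40.78
ee_pos: [0.5874, 0.0552, 0.0226]
tcp_rot: [-0.0, 0.742, 0.67, -0.0]
ft_force: [0.2, -0.3, -1.5]
finger_gap: 0.0145
gripper_force: 60.0
```

Fins are 11 mm into the rack with no resistance. I'll carry on to the bottom.

Call:
jog_arm --deltas '[{"fingers": 0,"x": 0,"y": 0,"z": 3,"roll": 0},{"fingers": 0,"x": 0,"y": 0,"z": 3,"roll": 0},{"fingers": 0,"x": 0,"y": 0,"z": 3,"roll": 0},{"fingers": 0,"x": 0,"y": 0,"z": 2,"roll": 0},{"fingers": 0,"x": 0,"y": 0,"z": 0,"roll": 0},{"fingers": 0,"x": 0,"y": 0,"z": 0,"roll": 0}]'

```text
time_s: 41.28
ee_pos: [0.5878, 0.0551, 0.0133]
tcp_rot: [0.0, 0.742, 0.67, -0.0]
ft_force: [-5.4, -0.4, 10.0]
finger_gap: 0.0141
gripper_force: 61.4
```

The keeper is home: z stopped where expected with 10 N of contact force. I'll release it and go to view the counter.

Call:
jog_arm --deltas '[{"fingers": 0.4,"x": 0,"y": 0,"z": 0,"roll": 0},{"fingers": 0.4,"x": 0,"y": 0,"z": 0,"roll": 0},{"fingers": 0.4,"x": 0,"y": 0,"z": 0,"roll": 0},{"fingers": 0.4,"x": 0,"y": 0,"z": 0,"roll": 0},{"fingers": 0.4,"x": 0,"y": 0,"z": -15,"roll": 0},{"fingers": 0.4,"x": 0,"y": 0,"z": -35,"roll": 0},{"fingers": 0.4,"x": 0,"y": 0,"z": -40,"roll": 0},{"fingers": 0.4,"x": 0,"y": 0,"z": -40,"roll": 0},{"fingers": 0.4,"x": 0,"y": 0,"z": -20,"roll": 0},{"fingers": 0.4,"x": 35.8,"y": -7.7,"z": 0,"roll": 0},{"fingers": 0.4,"x": 35.8,"y": -7.7,"z": 0,"roll": 0},{"fingers": 0.4,"x": 35.8,"y": -7.7,"z": 0,"roll": 0},{"fingers": 0.4,"x": 35.8,"y": -7.7,"z": 0,"roll": 0},{"fingers": 0.4,"x": 35.8,"y": -7.7,"z": 0,"roll": 0},{"fingers": 0.4,"x": 35.8,"y": -7.7,"z": 0,"roll": 0},{"fingers": 0.4,"x": 35.8,"y": -7.7,"z": 0,"roll": 0},{"fingers": 0.4,"x": 0,"y": 0,"z": 0,"roll": 5.9},{"fingers": 0.4,"x": 0,"y": 0,"z": 0,"roll": 0},{"fingers": 0.4,"x": 0,"y": 0,"z": 0,"roll": 0}]'

```text
time_s: 42.87
ee_pos: [0.5595, 0.31, 0.1616]
tcp_rot: [0.0, 0.775, 0.632, -0.0]
ft_force: [0.8, -0.6, 0.1]
finger_gap: 0.0342
gripper_force: 0.0
```

Run:
```python
from h import *
c=snap('wrist','w11.png'); P=cloud(c); z=P[...,2]; s=state(); im=c['image'].astype(int)
T=(P-s['ee_pos'])@rot(s['tcp_rot'])*1000
print('palm depth',T[360:395:8,321].round(0).tolist())
near=(np.hypot(P[...,0]-.564,P[...,1]-.387)<.085)
m=((z>.032)&(z<.048)&near).astype(np.uint8)
ce,w,h,a,q=rect(c,cv2.morphologyEx(m,cv2.MORPH_CLOSE,np.ones((5,5),np.uint8)),.04); print('counter',ce.round(1),round(w,1),round(h,1),'a %.1f'%a)
m=((z>.098)&(z<.115)&near).astype(np.uint8); print(m.sum())
ce2,w,h,a2,q=rect(c,m,.108); print('stylus top',ce2.round(1),round(w,1),round(h,1),'a %.1f'%a2)
r=np.radians(a if a>0 else a+180); yv=np.array([np.cos(r),np.sin(r)]); print('well est',ce+30*yv,'button est',ce-30*yv)
b=ce-30*yv; m=(np.hypot(P[...,0]*1000-b[0],P[...,1]*1000-b[1])<14)&(z<.038); v,u=np.nonzero(m); print('recess px',len(u),u.mean() if len(u) else 0,v.mean() if len(v) else 0)
if len(u): print(P[m].mean(0)*1000, z[m].min())
plan([ce2[0]/1000,ce2[1]/1000,.16],a)
```

```text
palm depth [[-219.0, -0.0, 149.0], [10.0, 0.0, -111.0], [11.0, 0.0, -115.0], [11.0, 0.0, -117.0], [10.0, 0.0, -118.0]]
counter [564.7 387.6] 109.3 69.9 a 78.0
813
stylus top [570.6 416.7] 17.4 16.6 a 78.2
well est [570.94131609 416.90616708] button est [558.51583723 358.20687003]
recess px 251 308.81274900398404 132.24302788844622
[557.8220542  357.8817866   24.89994322] 0.0010963665343660112
at [0.5598 0.3093 0.1617] yaw 78.4 q6 0.52 ROLL 0.31 SHIFT mm x 107.3 y -11.7 z 1.7 t 42.9167 tilt [-0.001 -0.    -1.   ]
```

View pics/w11.png

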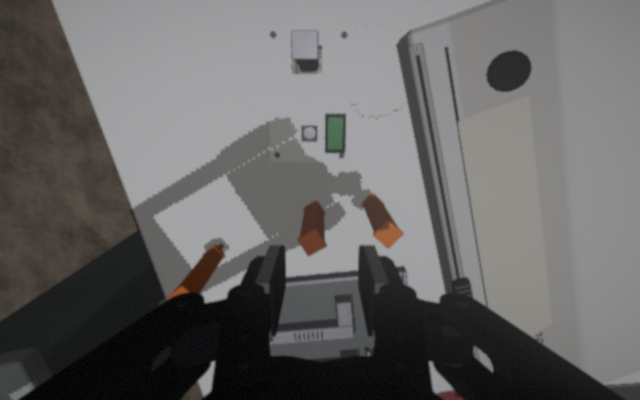

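The stylus top shows at (305,45), the button at (309,132) and the display at (335,133). The keeper sits in the rack at the bottom. I'll move over the stylus.

Call:
jog_arm --deltas '[{"fingers": 0.5,"x": 26.8,"y": -2.9,"z": 0,"roll": 0.3},{"fingers": 0.5,"x": 26.8,"y": -2.9,"z": 0,"roll": 0},{"fingers": 0.5,"x": 26.8,"y": -2.9,"z": 0,"roll": 0},{"fingers": 0.5,"x": 26.8,"y": -2.9,"z": 0,"roll": 0},{"fingers": 0.5,"x": 0,"y": 0,"z": 20,"roll": 0},{"fingers": 0.5,"x": 0,"y": 0,"z": 10,"roll": 0},{"fingers": 0.5,"x": 0,"y": 0,"z": 0,"roll": 0},{"fingers": 0.5,"x": 0,"y": 0,"z": 0,"roll": 0},{"fingers": 0.5,"x": 0,"y": 0,"z": 0,"roll": 0}]'

```text
time_s: 43.67
ee_pos: [0.5713, 0.416, 0.1325]
tcp_rot: [0.0, 0.778, 0.628, 0.0]
ft_force: [0.2, 0.5, 1.2]
finger_gap: 0.0427
gripper_force: 0.0
```

Run:
```python
from h import *
c=snap('wrist'); P=cloud(c); z=P[...,2]
m=((z>.098)&(z<.115)&(np.hypot(P[...,0]-.5706,P[...,1]-.4167)<.03)).astype(np.uint8)
ce2,w,h,a2,q=rect(c,m,.108); print('stylus top',ce2.round(1),round(w,1),round(h,1),'a %.1f'%a2)
plan([ce2[0]/1000,ce2[1]/1000,.03],78.1)
```

```text
stylus top [570.9 418.5] 19.6 16.6 a 78.3
at [0.5716 0.4163 0.1331] yaw 77.9 q6 0.67 ROLL -0.24 SHIFT mm x 2.0 y -1.1 z 103.1 t 43.7167 tilt [ 0.001  0.001 -1.   ]
```

Call:
jog_arm --deltas '[{"fingers": 0.5,"x": 0.7,"y": -1,"z": 20,"roll": -0.2},{"fingers": 0.5,"x": 0,"y": 0,"z": 25,"roll": 0},{"fingers": 0.5,"x": 0,"y": 0,"z": 25,"roll": 0},{"fingers": 0.5,"x": 0,"y": 0,"z": 20,"roll": 0},{"fingers": 0.5,"x": 0,"y": 0,"z": 10,"roll": 0},{"fingers": 0.5,"x": 0,"y": 0,"z": 0,"roll": 0},{"fingers": 0,"x": 0,"y": 0,"z": 0,"roll": 0},{"fingers": 0,"x": 0,"y": 0,"z": 0,"roll": 0},{"fingers": 0,"x": 0,"y": 0,"z": 0,"roll": 0},{"fingers": 0,"x": 0,"y": 0,"z": 0,"roll": 0},{"fingers": 0,"x": 0,"y": 0,"z": 0,"roll": 0},{"fingers": 0,"x": 0,"y": 0,"z": 0,"roll": 0}]' --squeeze 40

```text
time_s: 44.72
ee_pos: [0.5714, 0.4189, 0.0344]
tcp_rot: [0.0, 0.776, 0.63, 0.002]
ft_force: [0.5, -0.6, 6.8]
finger_gap: 0.0154
gripper_force: 44.4
```

Run:
```python
from h import *
plan([.5583,.3582,.10],78.1); print(state()['gripper_force'])
```

```text
at [0.5714 0.4189 0.0344] yaw 78.1 q6 0.67 ROLL 0.03 SHIFT mm x -62.1 y -0.3 z -65.6 t 44.7167 tilt [ 0.002  0.003 -1.   ]
44.3867164850235
```

Call:
jog_arm --deltas '[{"fingers": 0,"x": 0,"y": 0,"z": -10,"roll": 0},{"fingers": 0,"x": 0,"y": 0,"z": -20,"roll": 0},{"fingers": 0,"x": 0,"y": 0,"z": -25,"roll": 0},{"fingers": 0,"x": 0,"y": 0,"z": -10,"roll": 0},{"fingers": 0,"x": -20,"y": 0,"z": 0,"roll": 0},{"fingers": 0,"x": -20,"y": 0,"z": 0,"roll": 0},{"fingers": 0,"x": -20,"y": 0,"z": 0,"roll": 0},{"fingers": 0,"x": 0,"y": 0,"z": 0,"roll": 0},{"fingers": 0,"x": 0,"y": 0,"z": 0,"roll": 0},{"fingers": 0,"x": 0,"y": 0,"z": 0,"roll": 0}]'

```text
time_s: 45.55
ee_pos: [0.5578, 0.3599, 0.0973]
tcp_rot: [-0.0, 0.777, 0.63, 0.0]
ft_force: [-0.2, -0.0, 0.2]
finger_gap: 0.0157
gripper_force: 43.7
```

Run:
```python
from h import *
plan([.5587,.3602,.0574],78.1)
c=snap('wrist'); P=cloud(c); s=state(); T=(P-s['ee_pos'])@rot(s['tcp_rot'])*1000
b=(np.abs(T[...,0])<30)&(np.abs(T[...,1])<14)&(T[...,2]<-60)&(T[...,2]>-90)&(c['z_map']<.2); print(b.sum(), T[b].min(0).round(1),T[b].max(0).round(1))
m=(c['image'].max(2)<60)
```

```text
at [0.5578 0.3599 0.0973] yaw 78.1 q6 0.60 ROLL 0.01 SHIFT mm x 0.5 y 0.8 z 39.9 t 45.55 tilt [ 0.001  0.    -1.   ]
4909 [-13.6 -14.  -90. ] [ 12.5  14.  -60. ]
```

Call:
jog_arm --deltas '[{"fingers": 0,"x": 0.4,"y": 0.6,"z": 15,"roll": 0},{"fingers": 0,"x": 0,"y": 0,"z": 10,"roll": 0},{"fingers": 0,"x": 0,"y": 0,"z": 5,"roll": 0},{"fingers": 0,"x": 0,"y": 0,"z": 0,"roll": 0},{"fingers": 0,"x": 0,"y": 0,"z": 0,"roll": 0}]'

```text
time_s: 46.02
ee_pos: [0.5574, 0.3596, 0.0657]
tcp_rot: [-0.0, 0.776, 0.63, -0.001]
ft_force: [1.2, -0.8, 0.1]
finger_gap: 0.0159
gripper_force: 43.7
```

Call:
jog_arm --deltas '[{"fingers": 0,"x": 0,"y": 0,"z": 3,"roll": 0},{"fingers": 0,"x": 0,"y": 0,"z": 3,"roll": 0},{"fingers": 0,"x": 0,"y": 0,"z": 3,"roll": 0},{"fingers": 0,"x": 0,"y": 0,"z": 1,"roll": 0},{"fingers": 0,"x": 0,"y": 0,"z": 0,"roll": 0},{"fingers": 0,"x": 0,"y": 0,"z": 0,"roll": 0},{"fingers": 0,"x": 0,"y": 0,"z": 0,"roll": 0}]'

```text
time_s: 46.6
ee_pos: [0.5589, 0.3601, 0.0582]
tcp_rot: [0.0, 0.776, 0.63, 0.001]
ft_force: [-0.0, 0.2, 5.4]
finger_gap: 0.0149
gripper_force: 44.4
```

Call:
jog_arm --deltas '[{"fingers": 0,"x": 0,"y": 0,"z": 2,"roll": 0},{"fingers": 0,"x": 0,"y": 0,"z": 2,"roll": 0},{"fingers": 0,"x": 0,"y": 0,"z": 0,"roll": 0},{"fingers": 0,"x": 0,"y": 0,"z": 0,"roll": 0},{"fingers": 0,"x": 0,"y": 0,"z": 0,"roll": 0}]'

```text
time_s: 47.02
ee_pos: [0.5594, 0.3605, 0.0575]
tcp_rot: [0.0, 0.776, 0.63, 0.002]
ft_force: [-7.1, -3.0, 22.4]
finger_gap: 0.0154
gripper_force: 46.8
```

The button is bottomed: 22 N with no further travel. I'll lift and return to above the well.

Call:
jog_arm --deltas '[{"fingers": 0,"x": 0,"y": 0,"z": -10,"roll": 0},{"fingers": 0,"x": 0,"y": 0,"z": -20,"roll": 0},{"fingers": 0,"x": 0,"y": 0,"z": -15,"roll": 0},{"fingers": 0,"x": 20,"y": 0,"z": 0,"roll": 0},{"fingers": 0,"x": 20,"y": 0,"z": 0,"roll": 0},{"fingers": 0,"x": 20,"y": 0,"z": 0,"roll": 0},{"fingers": 0,"x": 0,"y": 0,"z": 0,"roll": 0},{"fingers": 0,"x": 0,"y": 0,"z": 0,"roll": 0},{"fingers": 0,"x": 0,"y": 0,"z": 0,"roll": 0}]'

```text
time_s: 47.77
ee_pos: [0.5701, 0.4178, 0.0974]
tcp_rot: [0.0, 0.776, 0.63, -0.001]
ft_force: [-0.4, -0.1, -0.6]
finger_gap: 0.0153
gripper_force: 43.7
```

Run:
```python
from h import *
plan([.5714,.4189,.0344],78.1)
```

```text
at [0.5701 0.4178 0.0974] yaw 78.1 q6 0.67 ROLL 0.04 SHIFT mm x 1.3 y 1.1 z 63.0 t 47.7667 tilt [-0.001 -0.001 -1.   ]
```

Call:
jog_arm --deltas '[{"fingers": 0,"x": 1.1,"y": 0.8,"z": 15,"roll": 0},{"fingers": 0,"x": 0,"y": 0,"z": 10,"roll": 0},{"fingers": 0,"x": 0,"y": 0,"z": 8,"roll": 0},{"fingers": 0,"x": 0,"y": 0,"z": 6,"roll": 0},{"fingers": 0,"x": 0,"y": 0,"z": 6,"roll": 0},{"fingers": 0,"x": 0,"y": 0,"z": 5,"roll": 0},{"fingers": 0,"x": 0,"y": 0,"z": 4,"roll": 0},{"fingers": 0,"x": 0,"y": 0,"z": 4,"roll": 0},{"fingers": 0,"x": 0,"y": 0,"z": 0,"roll": 0},{"fingers": 0,"x": 0,"y": 0,"z": 0,"roll": 0}]'

```text
time_s: 48.6
ee_pos: [0.5715, 0.4194, 0.0399]
tcp_rot: [-0.0, 0.776, 0.63, -0.0]
ft_force: [-0.4, 0.1, -0.6]
finger_gap: 0.0152
gripper_force: 43.7
```

Call:
jog_arm --deltas '[{"fingers": 0,"x": 0,"y": 0,"z": 2,"roll": 0},{"fingers": 0,"x": 0,"y": 0,"z": 2,"roll": 0},{"fingers": 0,"x": 0,"y": 0,"z": 1.5,"roll": 0},{"fingers": 0,"x": 0,"y": 0,"z": 0,"roll": 0},{"fingers": 0,"x": 0,"y": 0,"z": 0,"roll": 0}]'

```text
time_s: 49.02
ee_pos: [0.5715, 0.4193, 0.0345]
tcp_rot: [0.0, 0.776, 0.63, 0.0]
ft_force: [-0.4, -0.7, -0.5]
finger_gap: 0.0158
gripper_force: 43.7
```

Back at the original height. I'll release it, rise clear and verify everything.

Call:
jog_arm --deltas '[{"fingers": 0.5,"x": 0,"y": 0,"z": 0,"roll": 0},{"fingers": 0.5,"x": 0,"y": 0,"z": 0,"roll": 0},{"fingers": 0.5,"x": 0,"y": 0,"z": 0,"roll": 0},{"fingers": 0.5,"x": 0,"y": 0,"z": 0,"roll": 0},{"fingers": 0.5,"x": 0,"y": 0,"z": -15,"roll": 0},{"fingers": 0.5,"x": 0,"y": 0,"z": -30,"roll": 0},{"fingers": 0.5,"x": 0,"y": 0,"z": -40,"roll": 0},{"fingers": 0.5,"x": 0,"y": 0,"z": -40,"roll": 0},{"fingers": 0.5,"x": -35,"y": 0,"z": -10,"roll": 0},{"fingers": 0.5,"x": -35,"y": 0,"z": 0,"roll": 0},{"fingers": 0.5,"x": -35,"y": 0,"z": 0,"roll": 0},{"fingers": 0.5,"x": 0,"y": 0,"z": 0,"roll": 0},{"fingers": 0.5,"x": 0,"y": 0,"z": 0,"roll": 0},{"fingers": 0.5,"x": 0,"y": 0,"z": 0,"roll": 0}]'

```text
time_s: 50.18
ee_pos: [0.5505, 0.3168, 0.1709]
tcp_rot: [0.0, 0.777, 0.63, 0.001]
ft_force: [-0.5, -0.3, -0.2]
finger_gap: 0.0428
gripper_force: 0.0
```

Run:
```python
from h import *
c=snap('wrist'); P=cloud(c); z=P[...,2]
m=((z>.07)&(z<.125)&(np.hypot(P[...,0]-.5706,P[...,1]-.4167)<.03)).astype(np.uint8); top=np.percentile(z[m>0],90)
m=m*((z>top-.008)); ce,w,h,a,q=rect(c,m,.108); print('stylus top',ce.round(1),round(w,1),round(h,1),'a %.1f'%a,'z',top)
t=snap('top'); Q=cloud(t); z=Q[...,2]
def chk(n,x,y,r,lo,hi):
    m=(np.hypot(Q[...,0]-x,Q[...,1]-y)<r)&(z>lo)&(z<hi); p=Q[m]; print(n,m.sum(),p.mean(0).round(4) if m.sum() else '', np.percentile(p[:,2],[10,50,90]).round(4) if m.sum() else '')
chk('keeper',.5874,.061,.05,.036,.09)
for n,x,y in (('A',.511,.147),('D',.506,.094),('T',.5,.033),('S',.494,-.029)): chk(n,x,y,.03,.019,.04)
print(state()['ft_force'],state()['ee_pos'])
```

```text
stylus top [571.8 417.3] 16.8 16.5 a -11.9 z 0.11060964775370183
keeper 355 [0.5851 0.0583 0.0484] [0.0396 0.0441 0.0614]
A 116 [0.511  0.1445 0.0245] [0.0215 0.0245 0.0272]
D 120 [0.5061 0.0923 0.0244] [0.0214 0.0243 0.0272]
T 112 [0.4991 0.0307 0.0244] [0.0214 0.0245 0.0269]
S 138 [ 0.4972 -0.0308  0.0239] [0.0211 0.0237 0.0266]
[ 0.06216532 -0.29212828 -0.49455555] [0.5503527  0.31756307 0.17019721]
```

```bash
python3 -c "
from station import *
print(close_job())"
```

```text
the job is handed in; nothing more can be done
None
```

The job is handed in at about 50 s of the 208 s allowed. All four tools read seated in their cut-outs, the keeper is home in the rack, the button was pressed to its stop (22 N), and the stylus is back upright in its well; no verdict was returned.

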